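# Feed nuts from a hand chute through the sprung gate of a dust-tight hopper

### The job

Pick up the aluminium chute with the five hex nuts lying in it, rest its open nose on the little sill of the hopper's sprung gate, press the gate gently down with it to open the inlet, and tip the chute so that all five nuts slide into the hopper. Go by feel: the gate needs only a few newtons, so never drive the chute hard against the hopper, and keep the gripper itself off it. Then set the empty chute down flat on the bench, right way up, and let go, leaving the other things on the bench alone.

Things in the scene. Friction and masses are not known exactly. Their poses are not given: they have to be found in the camera images.
- chute: Loose open aluminium channel, 200 long, 44 wide outside, 38 inside, floor and walls 3 thick (mm), 0.2 to 0.3 kg. Origin: middle of the bottom edge of its open nose; x runs from the nose to the closed rear end, y across, z up. Side walls 30 mm high, but 12 mm over the first 35 mm at the nose. Starts flat on the bench, nose roughly towards the robot, holding the nuts.
- chute_grip (a point): Middle of the wooden grip that bridges the chute, 105 mm behind the nose and 58 mm above the chute's underside. The grip is 50 mm long along x (80 to 130 mm from the nose), 44 mm wide in y, from 48 to 72 mm high; nuts pass under it. Best pinched from above across its two ends (50 mm, closing along the chute's x): so held it does not swivel. Axes as the chute's.
- hopper: Grey steel box fixed to the bench, 130 x 130 mm, 178 mm high, clear cover (no entrance). Origin: centre of its underside; z up; its inlet is on its own +x face. There a dark frame plate (x = 66 to 70 mm) hangs above a steel gate: a tray 60 mm wide between 18 mm high cheeks, with a level sill from x = 115 to 90 mm, then sloping down inwards at 35 degrees to x = 56 mm.
- sill_mid (a point): Fixed mark on the hopper at x = 90 mm, y = 0, 129 mm up: the sill's inner edge if the inlet stood at mid setting. Frame plate and gate are really set together up to 20 mm higher or lower, not measured: feel for the sill. Rest the chute there with its nose edge about 3 mm further in (-x), so that its floor bears on the sill's inner edge. Axes as the hopper's.
- inlet (a point): Fixed mark at the opening under the frame plate, at mid setting. The gate slides straight down on a spring: 2 N starts it, about 4 N at 22 mm, solid stop at 26 mm (do not ram it; over 12 N is too hard). Gate up, only 3 mm is open; nuts pass when it is held 19 to 24 mm below the height at which the sill was first felt. It springs up when let go.
- nut0: Loose steel hex nut, 19 mm across flats, 10 mm high, 16 g, lying flat in the chute at about x = 62 mm from the nose at the start. Origin: centre of its underside. It slides on metal at a slope of about 16 to 23 degrees; 35 to 40 degrees of chute tilt is ample.
- nut1: Loose steel hex nut, 19 mm across flats, 10 mm high, 16 g, lying flat in the chute at about x = 92 mm from the nose at the start. Origin: centre of its underside. It slides on metal at a slope of about 16 to 23 degrees; 35 to 40 degrees of chute tilt is ample.
- nut2: Loose steel hex nut, 19 mm across flats, 10 mm high, 16 g, lying flat in the chute at about x = 122 mm from the nose at the start. Origin: centre of its underside. It slides on metal at a slope of about 16 to 23 degrees; 35 to 40 degrees of chute tilt is ample.
- nut3: Loose steel hex nut, 19 mm across flats, 10 mm high, 16 g, lying flat in the chute at about x = 152 mm from the nose at the start. Origin: centre of its underside. It slides on metal at a slope of about 16 to 23 degrees; 35 to 40 degrees of chute tilt is ample.
- nut4: Loose steel hex nut, 19 mm across flats, 10 mm high, 16 g, lying flat in the chute at about x = 182 mm from the nose at the start. Origin: centre of its underside. It slides on metal at a slope of about 16 to 23 degrees; 35 to 40 degrees of chute tilt is ample.
- tape: Bystander: cardboard-coloured roll, 64 mm across, 22 mm high, between hopper and chute. Origin: centre of the underside.
- offcut: Bystander: light wood strip 110 x 34 x 22 mm, along its x. Origin: centre of the underside.
- driver: Bystander: screwdriver lying on the bench to the left.
- sandblock: Bystander: cork block 100 x 60 x 35 mm, to the left. Origin: centre of the underside.
- jar: Bystander: closed jar 64 mm across, 85 mm high, to the right. Origin: centre of the underside.
- mallet: Bystander: hammer lying across the bench beyond the work.
- wedge: Bystander: wood block 90 x 45 x 45 mm, to the right. Origin: centre of the underside.

How it is judged:
By the outcome, as a careful person would: the job done as asked, in the order asked, and still so for the second after the job is handed in, with the robot touching nothing.
It also fails if it takes over 72 s, if anything falls off the work surface, if the arm or the gripper's body presses on something with over 40 N, if the wrist force passes 120 N, or if a joint passes its speed limit or range.

### The arm

A 6-joint arm with a two-finger parallel gripper is mounted at the origin on the work surface. World frame = base frame: x ahead of the robot, y to its left, z up, the work surface at z = 0. Lengths are in mm, angles in rad, forces in N, time in s.
With the tool pointing down it reaches from about 375 to 825 mm from the base axis. Payload 5.5 kg.
Tool frame: the origin (TCP) lies midway between the tips of the shut fingers; the grasp point (between the pads) lies 19 mm behind it; x points along the fingers, z is the direction in which the jaws open and shut, and the axes are right-handed (so a half turn about x gives the same grasp; the last joint's range is limited). The gripper opens to 85 mm and grips with 20 to 120 N. Pads are 22 mm wide; open, the fingers measure 114 mm over their backs; the gripper's body (76 mm by 85 mm) begins 54 mm behind the grasp point. The pads swing forward as they close: fully open they stand 13 mm farther back than shut.
Start: joints at [-1.27, 0.314, -0.047, 1.21, 0, 1.571], TCP at [177.767, -573.056, 231.299] pointing down, gripper open.
Joint ranges: [-2.67, 2.67], [-0.69, 1.73], [-1.03, 1.25], [-2.08, 2.16], [-1.42, 1.45], [-3.14, 3.14]. Speed limits (rad/s): [2.39, 2.39, 3.01, 3.14, 3.14, 3.14].

### API

Orientations are given as [roll, pitch, yaw] about the fixed x, y, z axes, in that order (R = Rz(yaw) Ry(pitch) Rx(roll)).
In Python, from cell import manip gives the robot as it stands. The module is installed in compiled form; this text tells all that it offers.
- The arm moves only by the tool play_rows, never from a script. Its argument "commands" is a list of rows, each a list of 5 numbers: the gripper's target within -1 to 1 (fully open at 1, half-way at 0, shut at -1), then the shift along the tool's x, y, z in mm, then the turn about the tool's x in degrees. In form: [[claw, dx, dy, dz, yaw], ...]. A call has exactly 10 rows; each row shifts and turns the commanded pose from where the row before left it, along the tool's axes as they then stand; what a row does not reach is not made up. A row lasts 1/12 s, in which the tool goes at most 41.7 mm and 7.16 degrees, less where a joint would pass 70% of its speed; a pose out of reach is approached as far as the arm can. A call is refused whole if a number of a shift passes 41.7 or a number of a turn 7.16, either way. A call with a gripper value outside its range is refused whole. The fingers move at their own pace and stop on an object; "newtons" is the grip in N (left out, the last holds). Time passes only in rows, so rows that do not move let the fingers close, or fill a call up. It gives the time, the measured TCP pose, the force and the opening at its end, in the units of the state.
- manip.observe(): the state, without advancing time (a new reading comes with each control period).
- manip.capture(name): name is "scene" or "top" or "wrist"; returns the picture (480x640x3 uint8, blue, green, red); there is no depth.
- manip.get_calibration(name): a dict with "mtx" (3x3 intrinsics, pixels), "dist_coeffs" ([k1, k2, p1, p2, k3] as OpenCV has them; the pictures are not rectified), "rvec" (rotation vector, rad) and "tvec" (3), from world to camera coordinates, as OpenCV has them. Camera axes: x right, y down, z forward; pixel columns grow to the right and rows downward; lengths in mm; the calibration is good to about 2 mm. A picture is of the moment at which its call begins: read the wrist's pose just before it. get_calibration takes no time and is no camera call; for the wrist camera it gives the pose at the moment of the call.
- manip.close_job(): hands the job in, once; it reports no verdict.
The state is a dict: "time": time; "joint_positions": joint angles; "joint_velocities": joint speeds; "tau": joint torques, N m; "ee_pos": TCP position; "eef_rot": TCP orientation; "contact_force": force on the tool from outside, world axes, zero at the start; "torque": the same for the moment, N m; "gripper_width": finger opening in mm.
Only numpy, scipy, OpenCV 4.12 (cv2) and the standard library are available. Lean on these libraries where they do the work, as an engineer would, in place of code of your own. Each camera call takes 0.05 s, during which the arm holds its last target.

## Working session

There is one attempt and no reset: what is moved stays moved. The work goes in short steps, Python scripts to look and compute and a tool call to move; the robot and the scene stay as the last step left them, time stands still between calls to the robot, and variables do not carry over. Pictures are saved under pics/ and viewed, and the job is handed in when it is done.

Besides the shell and the picture viewer there is one more tool, called after "Emit:" as name(argument=value, ...), one argument or row to a line, values as JSON. play_rows: Moves the arm, as the interface text tells. Its arguments: {"type":"object","properties":{"commands":{"type":"array"},"newtons":{"type":"number"}},"required":["commands"]}

```bash
mkdir -p pics; python3 - <<'E'
from cell import manip
import cv2
s=manip.observe();print(s)
for n in("scene","top"):
    cv2.imwrite(f"pics/{n}0.png",manip.capture(n))
    c=manip.get_calibration(n);print(n,c)
E
```

```text
{'time': 0.0, 'joint_positions': array([-1.26997894e+00,  3.14231639e-01, -4.81002511e-02,  1.21018723e+00,
       -2.07651813e-05,  1.57079797e+00]), 'joint_velocities': array([-5.44997583e-05,  1.57524322e-04,  9.44812046e-04,  1.72971576e-03,
       -1.65540942e-04, -9.99836216e-06]), 'tau': array([ 1.56140930e-03, -5.39586532e+01,  3.39752269e+01,  1.93671224e-02,
        3.81741829e-04,  5.45525822e-06]), 'ee_pos': array([ 177.60053217, -572.49954943,  230.42191213]), 'eef_rot': array([-3.12953836,  1.56907341,  1.88366638]), 'contact_force': array([0.79170803, 0.36128051, 0.05584316]), 'torque': array([ 0.00619185, -0.02656553,  0.02041359]), 'gripper_width': 85.40849976023682}
scene {'mtx': array([[516.09078173,   0.        , 324.07520478],
       [  0.        , 516.09078173, 247.41410024],
       [  0.        ,   0.        ,   1.        ]]), 'dist_coeffs': array([-0.01155709,  0.        ,  0.        ,  0.        ,  0.        ]), 'rvec': array([ 1.5255985 ,  2.03688401, -0.8616649 ]), 'tvec': array([ 180.62778468, -323.44877242, 1654.78762616])}
top {'mtx': array([[455.88287827,   0.        , 316.92450116],
       [  0.        , 455.88287827, 238.37407259],
       [  0.        ,   0.        ,   1.        ]]), 'dist_coeffs': array([-0.07067295,  0.        ,  0.        ,  0.        ,  0.        ]), 'rvec': array([ 2.16332299, -2.06171001,  0.2158986 ]), 'tvec': array([-39.13166648, 598.45921961, 942.54590233])}
```

View pics/scene0.png

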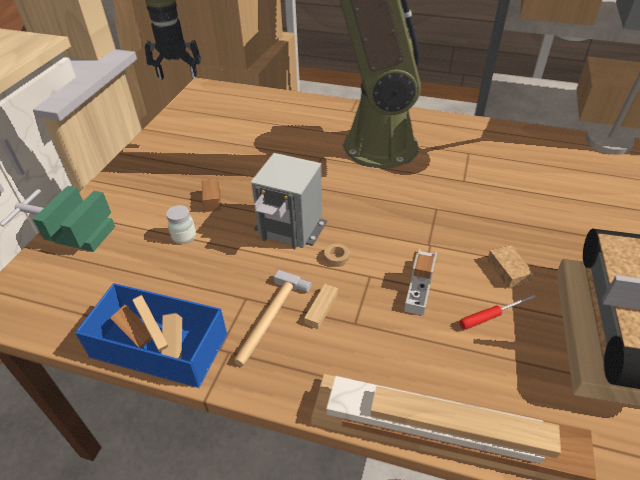

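View pics/top0.png

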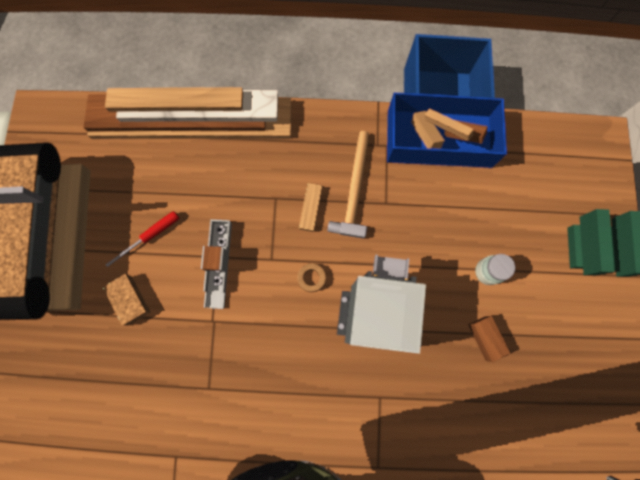

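```bash
cat > h.py <<'E'
from cell import manip
import cv2,numpy as np
from scipy.spatial.transform import Rotation as Rn
def ray(c,uv):
    p=cv2.undistortPoints(np.array([[uv]],float),c["mtx"],c["dist_coeffs"])[0,0]
    R=cv2.Rodrigues(c["rvec"])[0]; o=-R.T@c["tvec"]; d=R.T@np.array([p[0],p[1],1]); return o,d/np.linalg.norm(d)
def onz(c,uv,z):
    o,d=ray(c,uv); return o+d*(z-o[2])/d[2]
def two(c1,u1,c2,u2):
    o1,d1=ray(c1,u1);o2,d2=ray(c2,u2)
    A=np.stack([d1,-d2],1); t=np.linalg.lstsq(A,o2-o1,rcond=None)[0]
    a=o1+d1*t[0];b=o2+d2*t[1]; return (a+b)/2,np.linalg.norm(a-b)
def crop(im,x0,y0,x1,y1,k,name):
    cv2.imwrite("pics/"+name,cv2.resize(im[y0:y1,x0:x1],None,fx=k,fy=k,interpolation=cv2.INTER_CUBIC))
def st():
    s=manip.observe(); R=Rn.from_euler("xyz",s["eef_rot"]).as_matrix()
    print("t %.2f"%s["time"],"p",s["ee_pos"].round(1),"F",s["contact_force"].round(2),"M",s["torque"].round(2),"w %.1f"%s["gripper_width"]);print("R",R.round(3).tolist(),"q",s["joint_positions"].round(3)); return s,R
E
python3 - <<'E'
from h import *
a=cv2.imread("pics/top0.png");b=cv2.imread("pics/scene0.png")
crop(a,180,200,260,320,5,"tc.png");crop(a,335,245,435,360,5,"th.png")
crop(b,390,240,450,325,6,"sc.png");crop(b,240,145,335,250,5,"sh.png")
st()
E
```

```text
t 0.10 p [ 177.6 -572.6  230.5] F [ 0.08  0.02 -0.19] M [0.   0.02 0.03] w 85.8
R [[-0.0, 0.955, 0.296], [0.001, 0.296, -0.955], [-1.0, -0.0, -0.002]] q [-1.27   0.314 -0.048  1.21  -0.     1.571]
```

View pics/tc.png

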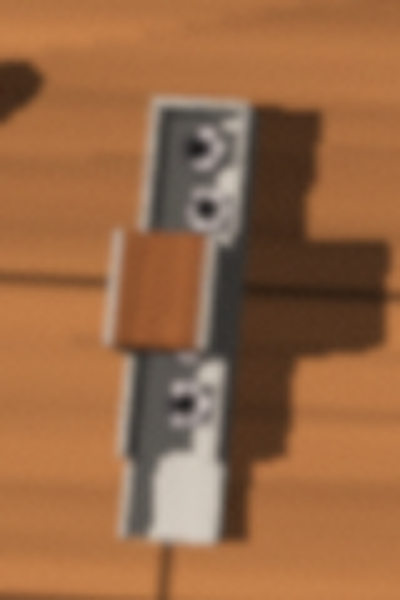

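View pics/th.png

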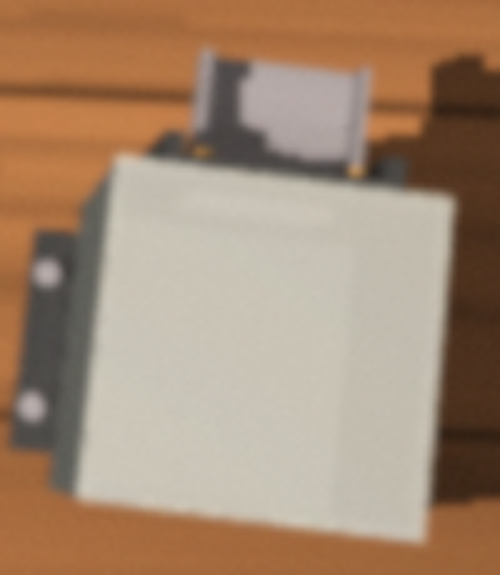

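View pics/sc.png

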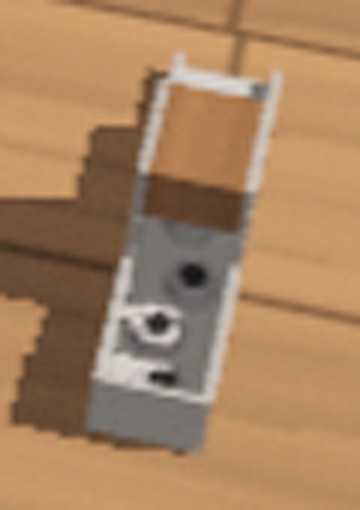

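View pics/sh.png

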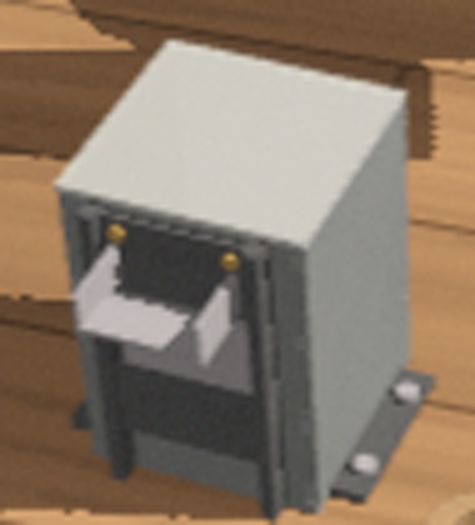

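```bash
cat >> h.py <<'E'
def un(p,o,k): return ((p[0]+.5)/k-.5+o[0],(p[1]+.5)/k-.5+o[1])
E
python3 - <<'E'
from h import *
T=manip.get_calibration("top");S=manip.get_calibration("scene")
g=lambda p,z:onz(T,un(p,(180,200),5),z).round(1)
print("rear",g((155,97),30),g((252,102),30)); print("nose",g((120,537),12),g((219,543),12))
print("grip72",[g(p,72) for p in((123,232),(207,236),(197,348),(115,345))])
q=lambda p,o,k,z:onz(S,un(p,o,k),z).round(1)
print("sc rear0",[q(p,(390,240),6,0) for p in((88,428),(202,450))]," rear30",[q(p,(390,240),6,30) for p in((93,378),(210,400))])
H=[(117,153),(457,197),(427,543),(75,497)]
w=np.array([onz(T,un(p,(335,245),5),178) for p in H]);print("hop",w.round(1),w.mean(0),np.linalg.norm(np.diff(w,axis=0),axis=1))
e=w[0]-w[3]+w[1]-w[2];print("yaw",np.degrees(np.arctan2(e[1],e[0])))
w=np.array([onz(S,un(p,(240,145),5),178) for p in((170,40),(405,92),(308,250),(60,186))]);print("hopS",w.round(1),w.mean(0))
# cheek tops outer corners
for a,b in (((207,48),(227,283)),((368,68),(112,247)),):
    pass
# sill outer edge: cheek top front corners  top-view left=(207,48) is +y ; scene right cheek
print(two(T,un((367,68),(335,245),5),S,un((77,290),(240,145),5)))
print(two(T,un((207,50),(335,245),5),S,un((200,320),(240,145),5)))
E
```

```text
rear [639.8 236.4  30. ] [639.6 191.4  30. ]
nose [439.7 237.6  12. ] [439.4 192.6  12. ]
grip72 [array([568.6, 234.1,  72. ]), array([568.7, 197.2,  72. ]), array([519.5, 197.1,  72. ]), array([519. , 232.8,  72. ])]
sc rear0 [array([638. , 193.7,   0. ]), array([636.5, 237. ,  -0. ])]  rear30 [array([638.3, 192.7,  30. ]), array([636.7, 236.3,  30. ])]
hop [[ 507.4  -92.9  178. ]
 [ 496.6 -223.7  178. ]
 [ 366.8 -213.1  178. ]
 [ 378.   -81.3  178. ]] [ 437.17924574 -152.73755826  178.        ] [131.21815777 130.2394249  132.21685982]
yaw -4.895277930680804
hopS [[ 365.4 -212.5  178. ]
 [ 376.5  -82.8  178. ]
 [ 508.9  -89.8  178. ]
 [ 494.8 -220.2  178. ]] [ 436.39151945 -151.32111068  178.        ]
(array([ 547.71840378, -191.79431148,  161.89137009]), np.float64(0.009595065913054398))
(array([ 552.00281656, -128.70728789,  161.53570331]), np.float64(0.27822774516771553))
```

Emit:
play_rows(
  commands=[
    [1,-8,0,0,-7.1],
    [1,-8,0,0,-7.1],
    [1,-8,0,0,-7.1],
    [1,-8,0,0,-7.1],
    [1,-8,0,0,-7.1],
    [1,-8,0,0,-7.1],
    [1,-8,0,0,-7.1],
    [1,-8,0,0,-7.1],
    [1,-8,0,0,-7.1],
    [1,-8,0,0,-7.1],
  ],
)

```text
time: 0.93
ee_pos: [177.7, -572.8, 311.1]
eef_rot: [1.903, 1.57, 1.878]
contact_force: [0.7, -0.3, -0.5]
gripper_width: 85.2
```

```bash
python3 -c "
from h import *
st()"
```

```text
t 0.93 p [ 177.7 -572.8  311.1] F [ 0.74 -0.33 -0.52] M [ 0.02 -0.01 -0.02] w 85.2
R [[-0.0, 0.025, 1.0], [0.001, 1.0, -0.025], [-1.0, 0.001, -0.0]] q [-1.27   0.298  0.111  1.385 -0.     0.325]
```

Emit:
play_rows(
  commands=[
    [1,0,30,20,0],
    [1,0,34,20,0],
    [1,0,34,20,0],
    [1,0,34,20,0],
    [1,0,34,20,0],
    [1,0,34,20,0],
    [1,0,34,20,0],
    [1,0,34,20,0],
    [1,0,34,20,0],
    [1,0,34,20,0],
  ],
)

```text
time: 1.77
ee_pos: [388.4, -241.5, 311.2]
eef_rot: [2.659, 1.571, 2.628]
contact_force: [1.3, -0.8, -0.7]
gripper_width: 85.4
```

Emit:
play_rows(
  commands=[
    [1,0,34,20,0],
    [1,0,34,20,0],
    [1,0,34,20,0],
    [1,0,34,20,0],
    [1,0,34,20,0],
    [1,0,34,20,0],
    [1,0,34,20,0],
    [1,0,34,20,0],
    [1,0,34,20,0],
    [1,0,34,20,0],
  ],
)

```text
time: 2.6
ee_pos: [598.9, 92.2, 310.9]
eef_rot: [-2.696, 1.57, -2.726]
contact_force: [-0.3, -0.6, 0.2]
gripper_width: 85.7
```

Emit:
play_rows(
  commands=[
    [1,0,0,30,0],
    [1,0,0,30,0],
    [1,0,0,30,0],
    [1,0,0,30,0],
    [1,0,0,30,0],
    [1,0,0,30,0],
    [1,0,0,30,0],
    [1,0,0,30,0],
    [1,0,0,30,0],
    [1,0,0,30,0],
  ],
)

```text
time: 3.43
ee_pos: [851.3, 78.7, 285.0]
eef_rot: [0.131, 1.552, 0.1]
contact_force: [0.4, 0.4, -2.8]
gripper_width: 85.4
```

```bash
python3 -c "
from h import *
st()"
```

```text
t 3.43 p [851.3  78.7 285. ] F [ 0.43  0.42 -2.75] M [-0.01 -0.09  0.01] w 85.4
R [[0.019, 0.031, 0.999], [0.002, 1.0, -0.031], [-1.0, 0.002, 0.019]] q [0.092 0.995 1.242 1.799 0.    1.694]
```

Emit:
play_rows(
  commands=[
    [1,0,0,30,0],
    [1,0,0,30,0],
    [1,0,0,30,0],
    [1,0,0,30,0],
    [1,0,0,30,0],
    [1,0,0,30,0],
    [1,0,0,30,0],
    [1,0,0,30,0],
    [1,0,0,30,0],
    [1,0,0,30,0],
  ],
)

```text
time: 4.27
ee_pos: [988.8, 57.8, 249.5]
eef_rot: [0.106, 1.313, 0.075]
contact_force: [-0.0, -0.6, -0.2]
gripper_width: 85.4
```

```bash
python3 -c "
from h import *
st()"
```

```text
t 4.27 p [988.8  57.8 249.5] F [-0.04 -0.57 -0.17] M [ 0.    0.26 -0.04] w 85.4
R [[0.254, 0.028, 0.967], [0.019, 0.999, -0.034], [-0.967, 0.027, 0.253]] q [0.057 1.057 1.248 1.504 0.005 1.659]
```

```bash
python3 - <<'E'
from h import *
T=manip.get_calibration("top")
for n,p,z in(("tape",(312,277),22),("sandb",(126,300),35),("driver tip",(107,264),5),("driver h",(178,214),15),("offcut",(311,207),22),("jar",(500,267),85),("wedge",(491,338),45),("vise",(572,245),100),("sander edge",(88,165),50),("malhead",(348,230),20),("bin",(392,160),80),("benchR",(630,118),0),("benchL",(15,90),0)):
    print(n,onz(T,p,z).round(0))
cv2.imwrite("pics/w1.png",manip.capture("wrist"));cv2.imwrite("pics/s1.png",manip.capture("scene"))
E
```

```text
tape [519.  -3.  22.]
sandb [445. 408.  35.]
driver tip [527. 477.   5.]
driver h [652. 318.  15.]
offcut [682.   7.  22.]
jar [ 551. -407.   85.]
wedge [ 400. -399.   45.]
vise [ 604. -563.  100.]
sander edge [752. 536.  50.]
malhead [631. -81.  20.]
bin [ 784. -171.   80.]
benchR [ 971. -807.    0.]
benchL [971. 799.   0.]
```

View pics/w1.png

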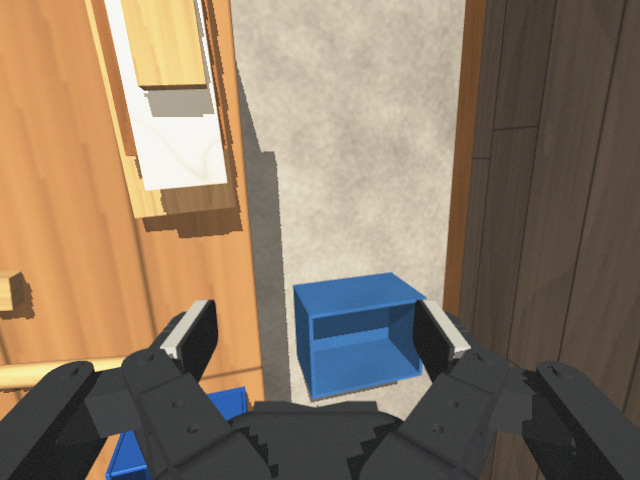

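View pics/s1.png

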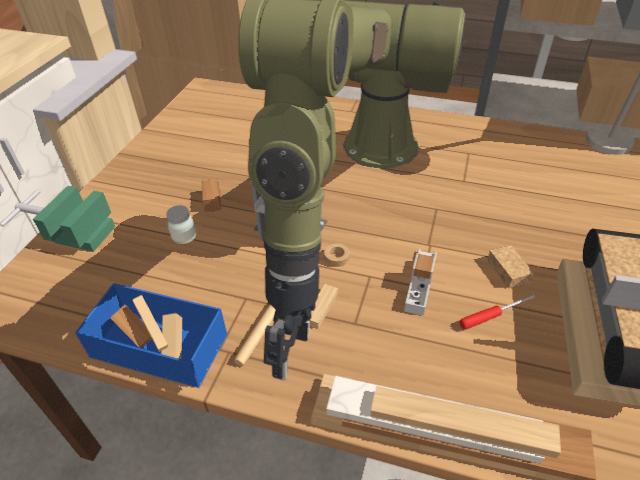

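Emit:
play_rows(
  commands=[
    [1,-17,0,-34,0],
    [1,-17,0,-34,0],
    [1,-17,0,-34,0],
    [1,-17,0,-34,0],
    [1,-17,0,-34,0],
    [1,-17,0,-34,0],
    [1,-17,0,-34,0],
    [1,-17,0,-34,0],
    [1,-17,0,-34,0],
    [1,-17,0,-34,0],
  ],
)

```text
time: 5.2
ee_pos: [657.1, 65.8, 324.8]
eef_rot: [0.106, 1.313, 0.076]
contact_force: [0.7, 0.5, -0.1]
gripper_width: 85.3
```

```bash
python3 - <<'E'
from h import *
st()
S=manip.get_calibration("scene")
P=np.array([[0,-800,0],[0,800,0],[-300,-800,0],[-300,800,0],[0,-1200,0],[0,1100,0],[0,600,0],[900,800,0]],float)
print(cv2.projectPoints(P,S["rvec"],S["tvec"],S["mtx"],S["dist_coeffs"])[0].reshape(-1,2).round(0).tolist())
E
```

```text
t 5.20 p [657.1  65.8 324.8] F [ 0.72  0.5  -0.07] M [ 0.02  0.23 -0.03] w 85.3
R [[0.254, 0.027, 0.967], [0.019, 0.999, -0.033], [-0.967, 0.027, 0.253]] q [ 0.103  0.185 -0.037  1.092 -0.007  1.704]
[[159.0, 113.0], [652.0, 189.0], [197.0, 75.0], [638.0, 134.0], [63.0, 98.0], [768.0, 207.0], [579.0, 177.0], [727.0, 504.0]]
```

```bash
cat > kin.py <<'E'
import numpy as np
from scipy.optimize import least_squares
D=[(.314,-.048,1.210,np.hypot(177.6,572.6),230.5),(.298,.111,1.385,np.hypot(177.7,572.8),311.1),(.995,1.242,1.799,np.hypot(851.3,78.7),285),(1.057,1.248,1.504,np.hypot(988.8,57.8),249.5),(.185,-.037,1.092,np.hypot(657.1,65.8),324.8)]
def fk(x,q2,q3,q4):
    h,L1,a,L2,b,L3=x
    f=q2-q3+b;p=q2-q3+q4
    return L1*np.sin(q2+a)+L2*np.cos(f)+L3*np.cos(p), h+L1*np.cos(q2+a)-L2*np.sin(f)-L3*np.sin(p)
def res(x): return np.concatenate([np.array(fk(x,*d[:3]))-d[3:] for d in D])
if __name__=="__main__":
  for s in range(5):
    r=least_squares(res,np.array([200,400,.1*s-.2,350,0,250]),x_scale=[100,100,.3,100,.3,100]);print(r.cost,r.x.round(3))
E
python3 kin.py
```

```text
0.05811070322262838 [ 2.84288e+02  5.21181e+02  1.00000e-03  4.46970e+02 -1.69000e-01
  4.63513e+02]
0.058110703222631746 [ 2.84288e+02  5.21181e+02  1.00000e-03  4.46970e+02 -1.69000e-01
  4.63513e+02]
0.0581107032226138 [ 2.84288e+02  5.21181e+02  1.00000e-03  4.46970e+02 -1.69000e-01
  4.63513e+02]
0.058110703222609604 [ 2.84288e+02  5.21181e+02  1.00000e-03  4.46970e+02 -1.69000e-01
  4.63513e+02]
0.05811070322260334 [ 2.84288e+02  5.21181e+02  1.00000e-03  4.46970e+02 -1.69000e-01
  4.63513e+02]
```

```bash
cat >> h.py <<'E'
def sh(w):
    R=Rn.from_euler("xyz",manip.observe()["eef_rot"]).as_matrix(); v=R.T@np.array(w,float); print(w,"->",v.round(1).tolist(),"|%.1f|"%np.linalg.norm(v))
E
python3 -c "
from h import *
sh((-32,23,5))"
```

```text
(-32, 23, 5) -> [-12.5, 22.2, -30.4] |39.7|
```

Emit:
play_rows(
  commands=[
    [1,-12.5,22.2,-30.4,0],
    [1,-12.5,22.2,-30.4,0],
    [1,-12.5,22.2,-30.4,0],
    [1,-12.5,22.2,-30.4,0],
    [1,-12.5,22.2,-30.4,0],
    [1,-12.5,22.2,-30.4,0],
    [1,-12.5,22.2,-30.4,0],
    [1,-12.5,22.2,-30.4,0],
    [1,-12.5,22.2,-30.4,0],
    [1,-12.5,22.2,-30.4,0],
  ],
)

```text
time: 6.03
ee_pos: [338.1, 295.3, 374.8]
eef_rot: [0.107, 1.312, 0.076]
contact_force: [-0.2, 1.5, -1.0]
gripper_width: 85.4
```

Emit:
play_rows(
  commands=[
    [1,-12.5,22.2,-30.4,0],
    [1,-12.5,22.2,-30.4,0],
    [1,-12.5,22.2,-30.4,0],
    [1,-12.5,22.2,-30.4,0],
    [1,-12.5,22.2,-30.4,0],
    [1,-12.5,22.2,-30.4,0],
    [1,-12.5,22.2,-30.4,0],
    [1,-12.5,22.2,-30.4,0],
    [1,-12.5,22.2,-30.4,0],
    [1,-12.5,22.2,-30.4,0],
  ],
)

```text
time: 6.87
ee_pos: [57.4, 524.6, 424.6]
eef_rot: [0.114, 1.345, 0.143]
contact_force: [-0.6, 0.8, -0.6]
gripper_width: 85.5
```

```bash
python3 -c "
from h import *
st();sh((0,0,35));sh((0,35,0));sh((-10,35,20))
cv2.imwrite('pics/s2.png',manip.capture('scene'));cv2.imwrite('pics/w2.png',manip.capture('wrist'))"
```

```text
t 6.87 p [ 57.4 524.6 424.6] F [-0.61  0.84 -0.64] M [-0.02  0.25  0.06] w 85.5
R [[0.221, -0.032, 0.975], [0.032, 0.999, 0.025], [-0.975, 0.025, 0.222]] q [ 1.602  0.136  0.145  1.554 -0.224  3.141]
(0, 0, 35) -> [-34.1, 0.9, 7.8] |35.0|
(0, 35, 0) -> [1.1, 35.0, 0.9] |35.0|
(-10, 35, 20) -> [-20.6, 35.8, -4.4] |41.5|
```

View pics/s2.png

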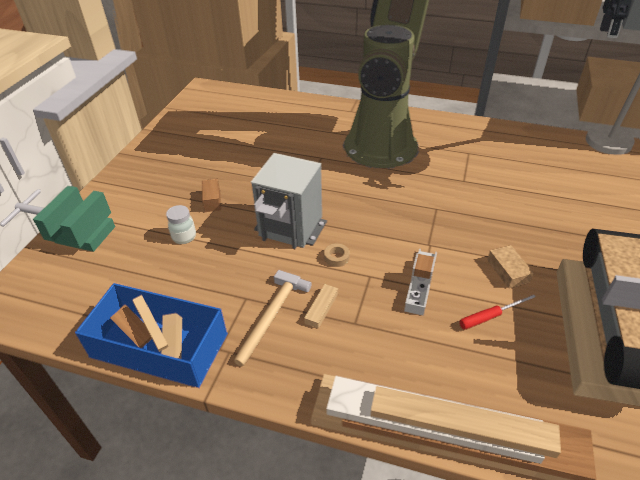

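View pics/w2.png

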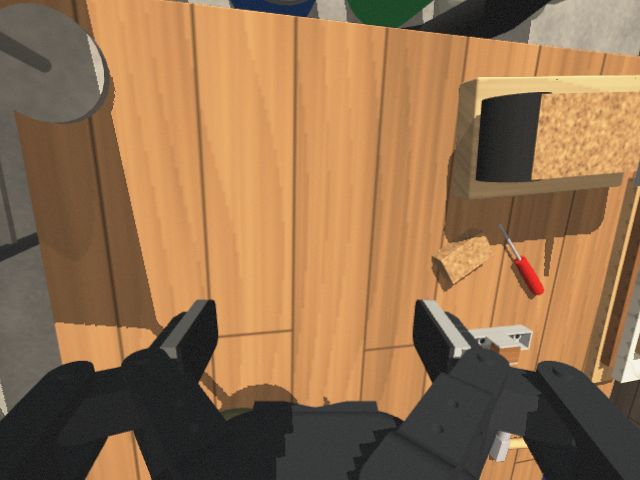

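Emit:
play_rows(
  commands=[
    [1,-20,0,0,-7.1],
    [1,-20,0,0,-7.1],
    [1,-20,0,0,-7.1],
    [1,-20,0,0,-7.1],
    [1,-20,0,0,-7.1],
    [1,-20,0,0,-7.1],
    [1,-20,0,0,-7.1],
    [1,-20,0,0,-7.1],
    [1,-20,0,0,-7.1],
    [1,-20,0,0,-7.1],
  ],
)

```text
time: 7.8
ee_pos: [15.6, 516.0, 620.8]
eef_rot: [-1.126, 1.344, 0.144]
contact_force: [-0.1, -0.7, -0.5]
gripper_width: 85.0
```

```bash
python3 -c "
from h import *
st();sh((-5,0,38));sh((0,40,0));sh((-10,30,20))"
```

```text
t 7.80 p [ 15.6 516.  620.8] F [-0.1  -0.67 -0.49] M [ 0.02  0.25 -0.01] w 85.0
R [[0.222, -0.932, 0.286], [0.032, 0.3, 0.953], [-0.974, -0.203, 0.097]] q [ 1.685  0.35   0.923  2.137 -0.226  1.985]
(-5, 0, 38) -> [-38.1, -3.0, 2.2] |38.3|
(0, 40, 0) -> [1.3, 12.0, 38.1] |40.0|
(-10, 30, 20) -> [-20.7, 14.3, 27.7] |37.4|
```

Emit:
play_rows(
  commands=[
    [1,-20.7,14.3,27.7,0],
    [1,-20.7,14.3,27.7,0],
    [1,-20.7,14.3,27.7,0],
    [1,-20.7,14.3,27.7,0],
    [1,-20.7,14.3,27.7,0],
    [1,-20.7,14.3,27.7,0],
    [1,-20.7,14.3,27.7,0],
    [1,-20.7,14.3,27.7,0],
    [1,-20.7,14.3,27.7,0],
    [1,-20.7,14.3,27.7,0],
  ],
)

```text
time: 8.63
ee_pos: [-58.6, 607.9, 635.4]
eef_rot: [-0.605, 1.257, 0.676]
contact_force: [1.4, -0.2, 0.2]
gripper_width: 85.7
```

```bash
python3 -c "
from h import *
st();sh((-5,0,38));sh((0,40,0));sh((-10,30,20))"
```

```text
t 8.63 p [-58.6 607.9 635.4] F [ 1.36 -0.23  0.22] M [-0.25  0.21 -0.02] w 85.7
R [[0.241, -0.937, 0.255], [0.193, 0.304, 0.933], [-0.951, -0.176, 0.254]] q [ 1.82   0.527  1.248  2.157 -0.285  2.091]
(-5, 0, 38) -> [-37.3, -2.0, 8.4] |38.3|
(0, 40, 0) -> [7.7, 12.1, 37.3] |40.0|
(-10, 30, 20) -> [-15.6, 15.0, 30.5] |37.4|
```

Emit:
play_rows(
  commands=[
    [1,0,12,38,0],
    [1,0,12,38,0],
    [1,0,12,38,0],
    [1,0,12,38,0],
    [1,0,12,38,0],
    [1,0,12,38,0],
    [1,0,12,38,0],
    [1,0,12,38,0],
    [1,0,12,38,0],
    [1,0,12,38,0],
  ],
)

```text
time: 9.47
ee_pos: [-55.2, 651.8, 569.6]
eef_rot: [-0.955, 1.189, 0.305]
contact_force: [0.7, -0.3, -0.3]
gripper_width: 85.2
```

```bash
python3 -c "
from h import *
st();sh((-5,0,38));sh((0,40,0));sh((-10,30,20))"
```

```text
t 9.47 p [-55.2 651.8 569.6] F [ 0.7  -0.25 -0.27] M [-0.1   0.4   0.05] w 85.2
R [[0.355, -0.896, 0.267], [0.112, 0.324, 0.939], [-0.928, -0.304, 0.215]] q [ 1.845  0.65   1.249  2.157 -0.382  2.154]
(-5, 0, 38) -> [-37.0, -7.1, 6.8] |38.3|
(0, 40, 0) -> [4.5, 13.0, 37.6] |40.0|
(-10, 30, 20) -> [-18.8, 12.6, 29.8] |37.4|
```

```bash
cat >> h.py <<'E'
def rows(w,turn,n,R=None):
    if R is None: R=Rn.from_euler("xyz",manip.observe()["eef_rot"]).as_matrix()
    o=[]
    for i in range(n):
        v=R.T@np.array(w,float); o.append([round(float(a),0) for a in v]+[turn]); R=R@Rn.from_euler("x",turn,degrees=True).as_matrix()
    for a in o: print(a)
    return R
E
python3 -c "
from h import *
S=manip.get_calibration('scene');print(onz(S,(610,140),0))
R=rows((31,-17,-10),7,10);print();R=rows((31,-17,-10),7,7,R)"
```

```text
[-238.36768166  707.83855357    0.        ]
[18.0, -30.0, -10.0, 7]
[18.0, -31.0, -6.0, 7]
[18.0, -32.0, -2.0, 7]
[18.0, -32.0, 2.0, 7]
[18.0, -31.0, 5.0, 7]
[18.0, -30.0, 9.0, 7]
[18.0, -29.0, 13.0, 7]
[18.0, -27.0, 16.0, 7]
[18.0, -25.0, 20.0, 7]
[18.0, -23.0, 22.0, 7]

[18.0, -20.0, 25.0, 7]
[18.0, -16.0, 27.0, 7]
[18.0, -13.0, 29.0, 7]
[18.0, -9.0, 30.0, 7]
[18.0, -6.0, 31.0, 7]
[18.0, -2.0, 32.0, 7]
[18.0, 2.0, 32.0, 7]
```

Emit:
play_rows(
  commands=[
    [1,18,-30,-10,7],
    [1,18,-31,-6,7],
    [1,18,-32,-2,7],
    [1,18,-32,2,7],
    [1,18,-31,5,7],
    [1,18,-30,9,7],
    [1,18,-29,13,7],
    [1,18,-27,16,7],
    [1,18,-25,20,7],
    [1,18,-23,22,7],
  ],
)

```text
time: 10.3
ee_pos: [244.0, 512.4, 488.8]
eef_rot: [0.194, 1.189, 0.307]
contact_force: [0.7, 0.6, -0.9]
gripper_width: 85.1
```

Emit:
play_rows(
  commands=[
    [1,18,-20,25,7],
    [1,18,-16,27,7],
    [1,18,-13,29,7],
    [1,18,-9,30,7],
    [1,18,-6,31,7],
    [1,0,0,0,7],
    [1,0,0,0,7],
    [1,0,0,0,7],
    [1,0,0,0,7],
    [1,0,0,0,7],
  ],
)

```text
time: 11.13
ee_pos: [481.6, 357.4, 443.8]
eef_rot: [1.508, 1.201, 0.585]
contact_force: [1.1, 0.5, -0.2]
gripper_width: 85.3
```

```bash
python3 -c "
from h import *
st();sh((-32,22,0));sh((-39,0,0))"
```

```text
t 11.13 p [481.6 357.4 443.8] F [ 1.11  0.53 -0.24] M [-0.19  0.22 -0.04] w 85.3
R [[0.301, 0.741, 0.6], [0.199, 0.566, -0.8], [-0.933, 0.36, 0.023]] q [ 0.652 -0.017 -0.027  1.192 -0.024  3.141]
(-32, 22, 0) -> [-5.2, -11.3, -36.8] |38.8|
(-39, 0, 0) -> [-11.7, -28.9, -23.4] |39.0|
```

Emit:
play_rows(
  commands=[
    [1,0,0,-40,3],
    [1,0,0,-40,3],
    [1,0,0,-40,3],
    [1,0,0,-40,3],
    [1,0,0,-40,3],
    [1,0,0,-40,3],
    [1,0,0,-40,3],
    [1,0,0,-40,3],
    [1,0,0,-40,3],
    [1,0,0,-40,3],
  ],
)

```text
time: 11.97
ee_pos: [424.7, 403.6, 485.8]
eef_rot: [2.292, 1.165, 1.369]
contact_force: [-1.0, -0.5, -0.7]
gripper_width: 85.1
```

```bash
python3 -c "
from h import *
st();sh((-32,22,0));sh((-39,0,0))"
```

```text
t 11.97 p [424.7 403.6 485.8] F [-1.02 -0.47 -0.68] M [-0.4   0.1  -0.02] w 85.1
R [[0.079, 0.785, 0.614], [0.387, 0.544, -0.745], [-0.919, 0.297, -0.261]] q [0.605 0.023 0.105 1.352 0.277 3.141]
(-32, 22, 0) -> [6.0, -13.2, -36.0] |38.8|
(-39, 0, 0) -> [-3.1, -30.6, -24.0] |39.0|
```

Emit:
play_rows(
  commands=[
    [1,0,0,0,7],
    [1,0,0,0,7],
    [1,0,0,0,7],
    [1,0,0,0,7],
    [1,0,0,0,7],
    [1,0,0,0,7],
    [1,0,0,0,7],
    [1,0,0,0,7],
    [1,0,0,0,7],
    [1,0,0,0,7],
  ],
)

```text
time: 12.8
ee_pos: [480.5, 129.6, 487.4]
eef_rot: [-2.731, 0.97, 1.818]
contact_force: [-0.3, 0.9, -0.9]
gripper_width: 85.1
```

```bash
python3 -c "
from h import *
st();sh((-32,22,0));sh((-39,0,0))"
```

```text
t 12.80 p [480.5 129.6 487.4] F [-0.32  0.85 -0.86] M [-0.54 -0.13 -0.  ] w 85.1
R [[-0.138, 0.97, -0.202], [0.548, -0.095, -0.831], [-0.825, -0.226, -0.518]] q [-0.098  0.238  0.292  1.853  0.561  3.141]
(-32, 22, 0) -> [16.5, -33.1, -11.8] |38.8|
(-39, 0, 0) -> [5.4, -37.8, 7.9] |39.0|
```

Emit:
play_rows(
  commands=[
    [1,0,0,0,7],
    [1,0,0,0,7],
    [1,0,0,0,7],
    [1,0,0,0,7],
    [1,0,0,0,7],
    [1,0,0,0,7],
    [1,0,0,0,7],
    [1,0,0,0,7],
    [1,0,0,0,7],
    [1,0,0,0,7],
  ],
)

```text
time: 13.63
ee_pos: [349.1, -104.8, 449.7]
eef_rot: [-1.986, 0.656, 1.791]
contact_force: [-0.3, -1.2, -0.2]
gripper_width: 85.5
```

```bash
python3 -c "
from h import *
st();sh((-32,22,0));sh((-39,0,0))"
```

```text
t 13.63 p [ 349.1 -104.8  449.7] F [-0.26 -1.21 -0.22] M [-0.81 -0.23 -0.08] w 85.5
R [[-0.173, 0.515, -0.839], [0.773, -0.457, -0.44], [-0.61, -0.725, -0.319]] q [-0.726  0.38   0.153  2.156  0.482  3.141]
(-32, 22, 0) -> [22.6, -26.5, 17.2] |38.8|
(-39, 0, 0) -> [6.7, -20.1, 32.7] |39.0|
```

```bash
python3 -c "
from h import *
rows((14,36,0),7,10)"
```

```text
[25.0, -9.0, -28.0, 7]
[25.0, -13.0, -26.0, 7]
[25.0, -16.0, -25.0, 7]
[25.0, -18.0, -22.0, 7]
[25.0, -21.0, -20.0, 7]
[25.0, -23.0, -17.0, 7]
[25.0, -25.0, -14.0, 7]
[25.0, -27.0, -11.0, 7]
[25.0, -28.0, -8.0, 7]
[25.0, -29.0, -4.0, 7]
```

Emit:
play_rows(
  commands=[
    [1,25,-9,-28,0],
    [1,25,-9,-28,0],
    [1,25,-9,-28,0],
    [1,25,-9,-28,0],
    [1,25,-9,-28,0],
    [1,25,-9,-28,0],
    [1,25,-9,-28,0],
    [1,25,-9,-28,0],
    [1,25,-9,-28,0],
    [1,25,-9,-28,0],
  ],
)

```text
time: 14.47
ee_pos: [406.2, 138.9, 501.7]
eef_rot: [-2.199, 0.453, 1.809]
contact_force: [-0.5, 0.1, 0.6]
gripper_width: 85.5
```

```bash
python3 -c "
from h import *
st();rows((14,36,0),7,3)"
```

```text
t 14.47 p [406.2 138.9 501.7] F [-0.48  0.1   0.57] M [-0.88 -0.2   0.03] w 85.5
R [[-0.212, 0.654, -0.726], [0.874, -0.206, -0.441], [-0.438, -0.728, -0.528]] q [-0.305  0.294  0.023  2.115  0.878  3.141]
[28.0, 2.0, -26.0, 7]
[28.0, -1.0, -26.0, 7]
[28.0, -5.0, -26.0, 7]
```

Emit:
play_rows(
  commands=[
    [1,25,10,-28,0],
    [1,25,10,-28,0],
    [1,25,10,-28,0],
    [1,25,10,-28,0],
    [1,25,10,-28,0],
    [1,25,10,-28,0],
    [1,25,10,-28,0],
    [1,25,10,-28,0],
    [1,25,10,-28,0],
    [1,25,10,-28,0],
  ],
)

```text
time: 15.3
ee_pos: [575.5, 363.7, 494.2]
eef_rot: [-2.311, 0.236, 1.91]
contact_force: [0.9, -0.2, 0.7]
gripper_width: 85.6
```

```bash
python3 -c "
from h import *
st();rows((14,36,0),7,3)"
```

```text
t 15.30 p [575.5 363.7 494.2] F [ 0.87 -0.25  0.69] M [-0.88 -0.29 -0.01] w 85.6
R [[-0.324, 0.694, -0.644], [0.917, 0.062, -0.395], [-0.234, -0.718, -0.656]] q [0.088 0.695 0.479 2.157 1.228 3.141]
[28.0, 12.0, -23.0, 7]
[28.0, 9.0, -24.0, 7]
[28.0, 6.0, -25.0, 7]
```

```bash
python3 -c "
from h import *
R=rows((0,-25,0),-7,10);print(R.round(2));rows((4,-36,0),-7,9,R)"
```

```text
[-23.0, -2.0, 10.0, -7]
[-23.0, -3.0, 10.0, -7]
[-23.0, -4.0, 9.0, -7]
[-23.0, -5.0, 9.0, -7]
[-23.0, -6.0, 8.0, -7]
[-23.0, -7.0, 7.0, -7]
[-23.0, -8.0, 6.0, -7]
[-23.0, -8.0, 5.0, -7]
[-23.0, -9.0, 4.0, -7]
[-23.0, -9.0, 3.0, -7]
[[-0.32  0.84  0.43]
 [ 0.92  0.39 -0.08]
 [-0.23  0.37 -0.9 ]]
[-34.0, -11.0, 5.0, -7]
[-34.0, -11.0, 3.0, -7]
[-34.0, -12.0, 2.0, -7]
[-34.0, -12.0, 0.0, -7]
[-34.0, -12.0, -1.0, -7]
[-34.0, -11.0, -2.0, -7]
[-34.0, -11.0, -4.0, -7]
[-34.0, -10.0, -5.0, -7]
[-34.0, -10.0, -6.0, -7]
```

Emit:
play_rows(
  commands=[
    [1,-23,-2,10,-7],
    [1,-23,-3,10,-7],
    [1,-23,-4,9,-7],
    [1,-23,-5,9,-7],
    [1,-23,-6,8,-7],
    [1,-23,-7,7,-7],
    [1,-23,-8,6,-7],
    [1,-23,-8,5,-7],
    [1,-23,-9,4,-7],
    [1,-23,-9,3,-7],
  ],
)

```text
time: 16.13
ee_pos: [532.0, 158.8, 451.8]
eef_rot: [2.717, 0.322, 1.808]
contact_force: [-0.2, -0.6, 0.4]
gripper_width: 85.5
```

```bash
python3 -c "
from h import *
st();rows((8,-36,0),-7,10)"
```

```text
t 16.13 p [532.  158.8 451.8] F [-0.17 -0.6   0.38] M [-0.91 -0.18  0.01] w 85.5
R [[-0.223, 0.855, 0.468], [0.922, 0.34, -0.183], [-0.316, 0.391, -0.864]] q [-0.237  0.591  0.237  2.157  1.005  1.699]
[-35.0, -5.0, 10.0, -7]
[-35.0, -7.0, 10.0, -7]
[-35.0, -8.0, 9.0, -7]
[-35.0, -9.0, 8.0, -7]
[-35.0, -10.0, 7.0, -7]
[-35.0, -10.0, 5.0, -7]
[-35.0, -11.0, 4.0, -7]
[-35.0, -11.0, 3.0, -7]
[-35.0, -12.0, 1.0, -7]
[-35.0, -12.0, -0.0, -7]
```

Emit:
play_rows(
  commands=[
    [1,-35,-5,10,-7],
    [1,-35,-7,10,-7],
    [1,-35,-8,9,-7],
    [1,-35,-9,8,-7],
    [1,-35,-10,7,-7],
    [1,-35,-10,5,-7],
    [1,-35,-11,4,-7],
    [1,-35,-11,3,-7],
    [1,-35,-12,1,-7],
    [1,-35,-12,0,-7],
  ],
)

```text
time: 16.97
ee_pos: [534.6, -116.6, 358.2]
eef_rot: [1.437, 0.458, 1.653]
contact_force: [-0.1, 0.1, -0.4]
gripper_width: 85.3
```

```bash
python3 -c "
from h import *
st();sh((0,36,0));sh((36,0,0));sh((0,0,36))"
```

```text
t 16.97 p [ 534.6 -116.6  358.2] F [-0.11  0.08 -0.35] M [-0.95 -0.09  0.03] w 85.3
R [[-0.074, -0.169, 0.983], [0.894, 0.426, 0.14], [-0.442, 0.889, 0.12]] q [-0.636  0.763  0.421  2.157  0.742  0.335]
(0, 36, 0) -> [32.2, 15.3, 5.1] |36.0|
(36, 0, 0) -> [-2.7, -6.1, 35.4] |36.0|
(0, 0, 36) -> [-15.9, 32.0, 4.3] |36.0|
```

```bash
cat > sim.py <<'E'
import numpy as np
from scipy.optimize import least_squares
from scipy.spatial.transform import Rotation as Rn
PR=[284.288,521.181,.001,446.97,-.169,113.5,350.]
LO=np.array([-2.67,-.69,-1.03,-2.08,-1.42,-3.14]);HI=np.array([2.67,1.73,1.25,2.16,1.45,3.14])
def FK(q,P=PR):
    h,L1,a,L2,b,L4,L5=P
    f=q[1]-q[2]+b;p=q[1]-q[2]+q[3]
    c,s=np.cos(p),np.sin(p)
    F=np.array([[c,0,s],[0,1,0],[-s,0,c]])
    r=L1*np.sin(q[1]+a)+L2*np.cos(f);z=h+L1*np.cos(q[1]+a)-L2*np.sin(f)
    c5,s5=np.cos(q[4]),np.sin(q[4]);G=F@np.array([[c5,-s5,0],[s5,c5,0],[0,0,1]])
    t=np.array([r,0,z])+L4*F[:,0]+L5*G[:,0]
    k=q[5]-np.pi/2;ck,sk=np.cos(k),np.sin(k)
    G=G@np.array([[1,0,0],[0,ck,-sk],[0,sk,ck]])
    c1,s1=np.cos(q[0]),np.sin(q[0]);B=np.array([[c1,-s1,0],[s1,c1,0],[0,0,1]])
    return B@t,B@G
LOG=[([.092,.995,1.242,1.799,0,1.694],[851.3,78.7,285]),([1.602,.136,.145,1.554,-.224,3.141],[57.4,524.6,424.6]),([1.82,.527,1.248,2.157,-.285,2.091],[-58.6,607.9,635.4]),
([-.098,.238,.292,1.853,.561,3.141],[480.5,129.6,487.4]),([-.726,.38,.153,2.156,.482,3.141],[349.1,-104.8,449.7]),([-.305,.294,.023,2.115,.878,3.141],[406.2,138.9,501.7]),([.088,.695,.479,2.157,1.228,3.141],[575.5,363.7,494.2]),([-.636,.763,.421,2.157,.742,.335],[534.6,-116.6,358.2])]
if __name__=="__main__":
    fn=lambda x:np.concatenate([FK(np.array(q),PR[:5]+[x[0],x[1]])[0]-np.array(p) for q,p in LOG])
    r=least_squares(fn,[100,350]);print(r.x,r.fun.reshape(-1,3).round(1))
    print(FK(np.array(LOG[-1][0]))[1].round(3))
E
python3 sim.py; python3 -c "
from h import *
T=manip.get_calibration('top');R=cv2.Rodrigues(T['rvec'])[0];print(-R.T@T['tvec'])
T=manip.get_calibration('scene');R=cv2.Rodrigues(T['rvec'])[0];print(-R.T@T['tvec'])"
```

```text
[132.53638612 330.97046824] [[ 0.1 -0.2 -0.2]
 [-0.2  0.3  0. ]
 [-0.3  0.8  0.3]
 [ 0.4  0.1  0. ]
 [ 0.3 -0.2 -0.4]
 [ 0.2  0.2 -0.1]
 [ 0.1  0.  -0.4]
 [ 0.  -0.1 -0.1]]
[[-0.073 -0.168  0.983]
 [ 0.894  0.425  0.14 ]
 [-0.442  0.889  0.119]]
[ 395.62174381  -16.30355726 1044.65072283]
[1393.59901517  240.27221358  935.79839761]
```

```bash
cat >> sim.py <<'E'
PR[5:]=[132.54,330.97]
VM=np.array([2.39,2.39,3.01,3.14,3.14,3.14])*.7/12
def step(q,row,w,p,R,cum=False):
    pt=p+R@np.array(row[:3],float); Rt=R@Rn.from_euler("x",row[3],degrees=True).as_matrix()
    def fn(x):
        a,B=FK(x); return np.concatenate([a-pt,w*Rn.from_matrix(Rt@B.T).as_rotvec()])
    s=least_squares(fn,np.clip(q,LO+2e-3,HI-2e-3),bounds=(LO,HI),x_scale=[.3]*6,max_nfev=60).x
    d=s-q;k=max(1,np.max(np.abs(d)/VM)); qn=q+d/k
    return qn
def run(q,rws,w):
    q=np.array(q,float)
    for r in rws:
        p,R=FK(q); q=step(q,r,w,p,R)
    return q
def show(q):
    p,R=FK(q);u=R[:,0];print(p.round(0),"u",u.round(2),"az %.1f beta %.1f"%(np.degrees(np.arctan2(u[1],u[0])),np.degrees(np.arccos(-u[2]))),"z",R[:,2].round(2),"q",q.round(2))
E
cat > t1.py <<'E'
from sim import *
for w in(100,200,300,500):
    print("w",w)
    show(run([.605,.023,.105,1.352,.277,3.14],[[0,0,0,7]]*10,w))
    show(run([-.098,.238,.292,1.853,.561,3.14],[[0,0,0,7]]*10,w))
    show(run([-.726,.38,.153,2.156,.482,3.14],[[25,-9,-28,0]]*10,w))
    show(run([.092,.995,1.242,1.799,0,1.694],[[0,0,30,0]]*10,w))
E
python3 t1.py
```

```text
w 100
[431. 391. 486.] u [-0.44  0.55 -0.71] az 128.9 beta 44.7 z [ 0.07 -0.77 -0.63] q [0.35 0.43 0.46 1.91 0.73 3.14]
[476. 120. 482.] u [-0.23  0.87 -0.42] az 105.0 beta 64.9 z [-0.74 -0.44 -0.51] q [-0.3   0.46  0.21  2.16  0.88  3.14]
[458. 249. 520.] u [-0.27  0.91 -0.33] az 106.6 beta 71.0 z [-0.68 -0.42 -0.6 ] q [-0.09  0.4   0.12  2.12  1.07  3.14]
[1123.   67.  363.] u [ 0.59  0.04 -0.81] az 4.1 beta 36.0 z [ 0.81 -0.05  0.58] q [0.06 1.01 1.25 1.18 0.01 1.66]
w 200
[447. 354. 486.] u [-0.4   0.56 -0.73] az 125.4 beta 43.4 z [ 0.03 -0.78 -0.62] q [0.28 0.4  0.43 1.9  0.71 3.14]
[464.  92. 471.] u [-0.24  0.86 -0.44] az 105.7 beta 63.7 z [-0.75 -0.46 -0.48] q [-0.34  0.46  0.19  2.16  0.82  3.14]
[453. 235. 518.] u [-0.26  0.9  -0.34] az 106.1 beta 70.2 z [-0.69 -0.42 -0.59] q [-0.12  0.39  0.11  2.12  1.05  3.14]
[1096.   65.  337.] u [ 0.52  0.04 -0.85] az 4.1 beta 31.6 z [ 0.85 -0.04  0.52] q [0.06 1.02 1.25 1.25 0.01 1.66]
w 300
[464. 302. 486.] u [-0.33  0.57 -0.75] az 120.3 beta 41.5 z [-0.02 -0.8  -0.6 ] q [0.19 0.36 0.39 1.89 0.68 3.14]
[445.  49. 460.] u [-0.24  0.85 -0.47] az 105.7 beta 61.8 z [-0.77 -0.46 -0.44] q [-0.42  0.46  0.18  2.16  0.75  3.14]
[446. 214. 514.] u [-0.25  0.9  -0.36] az 105.5 beta 69.0 z [-0.7  -0.42 -0.58] q [-0.16  0.37  0.09  2.12  1.02  3.14]
[1064.   63.  307.] u [ 0.44  0.03 -0.9 ] az 4.2 beta 26.3 z [ 0.9  -0.04  0.44] q [0.06 1.03 1.25 1.33 0.01 1.66]
w 500
[483. 183. 486.] u [-0.2   0.57 -0.8 ] az 109.1 beta 37.0 z [-0.14 -0.82 -0.55] q [-0.01  0.28  0.32  1.86  0.6   3.14]
[388. -57. 450.] u [-0.19  0.81 -0.56] az 103.5 beta 56.1 z [-0.82 -0.45 -0.36] q [-0.62  0.41  0.16  2.16  0.57  3.14]
[422. 162. 503.] u [-0.22  0.89 -0.41] az 103.9 beta 65.8 z [-0.72 -0.43 -0.55] q [-0.26  0.32  0.04  2.11  0.93  3.14]
[1006.   59.  256.] u [ 0.29  0.02 -0.96] az 4.2 beta 17.1 z [ 0.96 -0.03  0.29] q [0.06 1.06 1.25 1.47 0.   1.66]
```

```bash
cat > srch.py <<'E'
from sim import *
import sys,time
from multiprocessing import Pool
W=600
q0=np.array([-.636,.763,.421,2.157,.742,.335])
tgt=np.array([.085,.965,-.22]);tgt/=np.linalg.norm(tgt)
def go(seed):
    rg=np.random.default_rng(seed);best=(9,)
    t0=time.time()
    while time.time()-t0<230:
        q=q0;seq=[]
        for k in range(4):
            d=rg.normal(size=3);d/=np.linalg.norm(d);d*=rg.choice([0,20,38]);t=rg.choice([-7,-7,0,7,7]);
            row=[*d.round(0),t]; seq.append(row); ok=True
            for i in range(10):
                p,R=FK(q);q=step(q,row,W,p,R);p,_=FK(q)
                if not(250<p[0]<850 and -450<p[1]<600 and 300<p[2]<750 and np.hypot(p[0],p[1])>300): ok=False;break
            if not ok:break
            u=FK(q)[1][:,0];e=np.degrees(np.arccos(np.clip(u@tgt,-1,1)))+2*(k+1)
            if e<best[0]-1e-3: best=(e,[list(map(float,r)) for r in seq],q)
    return best
if __name__=="__main__":
    with Pool() as P: B=P.map(go,range(16))
    B.sort(key=lambda b:b[0])
    for b in B[:6]: print(round(b[0],1),b[1]);show(b[2])
E
nproc; sed -i 's/(100,200,300,500)/(600,700)/' t1.py; python3 t1.py; OMP_NUM_THREADS=1 timeout 500 python3 srch.py
```

```text
4
w 600
[483. 132. 486.] u [-0.14  0.55 -0.82] az 104.2 beta 34.9 z [-0.2  -0.83 -0.52] q [-0.1   0.24  0.29  1.85  0.57  3.14]
[ 352. -106.  449.] u [-0.17  0.78 -0.6 ] az 102.2 beta 52.9 z [-0.84 -0.43 -0.32] q [-0.73  0.39  0.16  2.16  0.49  3.14]
[408. 136. 497.] u [-0.21  0.88 -0.44] az 103.3 beta 64.1 z [-0.73 -0.43 -0.53] q [-0.31  0.3   0.02  2.11  0.88  3.14]
[986.  57. 239.] u [ 0.24  0.02 -0.97] az 4.2 beta 13.8 z [ 0.97 -0.03  0.24] q [0.06 1.07 1.25 1.51 0.   1.66]
w 700
[479.  90. 486.] u [-0.1   0.54 -0.84] az 100.0 beta 33.1 z [-0.25 -0.83 -0.5 ] q [-0.17  0.21  0.27  1.84  0.54  3.14]
[ 315. -147.  450.] u [-0.15  0.75 -0.64] az 101.0 beta 49.9 z [-0.87 -0.41 -0.28] q [-0.83  0.36  0.16  2.16  0.41  3.14]
[393. 113. 492.] u [-0.2   0.87 -0.46] az 102.7 beta 62.6 z [-0.74 -0.44 -0.51] q [-0.36  0.28 -0.01  2.11  0.83  3.14]
[970.  56. 226.] u [ 0.2   0.01 -0.98] az 4.2 beta 11.3 z [ 0.98 -0.03  0.19] q [0.06 1.08 1.25 1.55 0.   1.66]
```

```bash
sed -i 's/<230/<420/; s/range(16)/range(4)/; s/max_nfev=60/max_nfev=15/' srch.py sim.py; OMP_NUM_THREADS=1 timeout 560 python3 srch.py
```

```text
7.0 [[-12.0, 15.0, 5.0, 7.0], [-0.0, 0.0, -0.0, 7.0], [1.0, -9.0, 18.0, 7.0]]
[ 276. -151.  378.] u [ 0.07  0.97 -0.21] az 85.6 beta 77.9 z [-0.99  0.05 -0.13] q [-1.08  0.58 -0.15  2.16  0.55  3.14]
8.5 [[-0.0, 0.0, 0.0, 7.0], [-19.0, -5.0, -2.0, 7.0], [0.0, -0.0, -0.0, 7.0]]
[ 323. -235.  322.] u [ 0.1   0.96 -0.26] az 84.2 beta 74.8 z [-0.98  0.05 -0.17] q [-1.09  0.76  0.09  2.16  0.56  3.14]
8.6 [[-6.0, 8.0, -17.0, 7.0], [-0.0, -0.0, 0.0, 7.0], [0.0, 0.0, -0.0, 7.0]]
[ 278. -136.  382.] u [ 0.04  0.98 -0.21] az 87.4 beta 78.2 z [-0.99  0.02 -0.13] q [-1.05  0.57 -0.17  2.16  0.55  3.14]Traceback (most recent call last):
  File "srch.py", line 25, in <module>
    for b in B[:6]: print(round(b[0],1),b[1]);show(b[2])
                                        ~^^^
IndexError: tuple index out of range
```

```bash
cat > ik.py <<'E'
from sim import *
def ik(p,R,q0s=([-.3,.5,.2,1.8,.8,2.5],[-1,.6,0,2,.6,3],[0,.9,.6,1.5,1.2,2],[-.6,.7,.2,2,.8,.5])):
    best=None
    for q0 in q0s:
        def fn(x):
            a,B=FK(x);return np.concatenate([a-p,600*Rn.from_matrix(R@B.T).as_rotvec()])
        s=least_squares(fn,np.clip(q0,LO+.01,HI-.01),bounds=(LO,HI))
        if best is None or s.cost<best.cost:best=s
    return best.x,best.cost
def ori(az,beta,sgn):
    a,b=np.radians(az),np.radians(beta);u=np.array([np.cos(a)*np.sin(b),np.sin(a)*np.sin(b),-np.cos(b)])
    h=np.array([np.sin(a),-np.cos(a),0])*sgn
    return np.stack([u,np.cross(h,u),h],1)
if __name__=="__main__":
  for sgn in(1,-1):
    R=ori(85.6,77.9,sgn);u=R[:,0]
    for n,g,t in(("chute",(543.5,215,58),0),("chute hi",(543.5,215,200),0),("hop0",(600,-163,240),-8),("hop1",(573,-163,235),-40),("via",(500,0,350),0)):
        Rt=R@Rn.from_euler("x",t,degrees=True).as_matrix();q,c=ik(np.array(g)+19*u,Rt);print(sgn,n,q.round(2),"cost %.1f"%c)
E
python3 ik.py
```

```text
1 chute [-0.17  0.81 -0.46  0.71  1.34  1.15] cost 0.0
1 chute hi [-0.17  0.57 -0.44  0.97  1.34  1.15] cost 0.0
1 hop0 [-0.68  1.05  0.45  2.16  0.94  0.17] cost 37.0
1 hop1 [-0.7   1.03  0.39  2.15  0.91 -0.42] cost 0.0
1 via [-0.57  0.63 -0.1   1.99  1.04  0.37] cost 0.0
-1 chute [-0.17  0.81 -0.46  0.71  1.34 -1.99] cost 0.0
-1 chute hi [-0.17  0.57 -0.44  0.97  1.34 -1.99] cost 0.0
-1 hop0 [-0.7   1.06  0.34  2.16  0.95  3.14] cost 2304.8
-1 hop1 [-0.7   1.03  0.39  2.15  0.91  2.72] cost 0.0
-1 via [-0.57  0.63 -0.1   1.99  1.04 -2.77] cost 0.0
```

```bash
cat > feas.py <<'E'
from ik import *
a=np.radians(-4.9);H=np.array([437,-152,0]);hx=np.array([np.cos(a),np.sin(a),0])
def pose(A,b,t,nose):
    R0=ori(A,b,1);cz=R0.T@np.array([0,0,1.]);Rt=R0@Rn.from_euler("x",t,degrees=True).as_matrix()
    X=Rt[:,2];Z=Rt@cz;g=nose+105*X+58*Z
    return g+19*Rt[:,0],Rt,np.degrees(np.arcsin(X[2])),np.degrees(np.arctan2(X[1],X[0])),np.degrees(np.arcsin(np.cross(Z,X)[2]))
def tip(A,b,tl):
    for t in tl:
        n=H+87*hx; n[2]=144 if t>-20 else 122
        p,R,i,y,r=pose(A,b,t,n);q,c=ik(p,R);P2,R2=FK(q)
        print(A,b,t,"incl %.0f head %.0f roll %.0f"%(i,y,r),"p",p.round(0),"q",q.round(2),"c %.0f"%c)
if __name__=="__main__":
  for A in(75,80,85):
    for b in(60,65,70,75): tip(A,b,(-8,-38))
E
python3 feas.py
```

```text
75 60 -8 incl 7 head -11 roll -0 p [ 623. -162.  205.] q [-0.67  0.78  0.21  1.61  0.92  0.71] c 0
75 60 -38 incl 32 head 6 roll -5 p [ 585. -131.  217.] q [-0.67  0.68  0.05  1.55  0.92  0.19] c 0
75 65 -8 incl 7 head -12 roll -0 p [ 623. -162.  207.] q [-0.69  0.84  0.25  1.7   0.97  0.6 ] c 0
75 65 -38 incl 34 head 3 roll -5 p [ 583. -134.  220.] q [-0.7   0.74  0.09  1.65  0.96  0.07] c 0
75 70 -8 incl 8 head -12 roll -0 p [ 623. -162.  209.] q [-0.71  0.91  0.29  1.82  1.01  0.48] c 0
75 70 -38 incl 35 head -0 roll -4 p [ 581. -137.  223.] q [-0.72  0.81  0.12  1.76  1.   -0.06] c 0
75 75 -8 incl 8 head -13 roll -0 p [ 622. -163.  211.] q [-0.72  0.98  0.33  1.94  1.05  0.35] c 0
75 75 -38 incl 36 head -4 roll -3 p [ 579. -141.  226.] q [-0.74  0.89  0.16  1.89  1.03 -0.2 ] c 0
80 60 -8 incl 7 head -6 roll -0 p [ 623. -153.  205.] q [-0.65  0.83  0.29  1.7   0.88  0.63] c 0
80 60 -38 incl 32 head 11 roll -5 p [ 582. -126.  217.] q [-0.65  0.73  0.13  1.65  0.88  0.1 ] c 0
80 65 -8 incl 7 head -7 roll -0 p [ 623. -153.  207.] q [-0.67  0.9   0.34  1.8   0.93  0.53] c 0
80 65 -38 
[... 573 characters left out ...]
56] c 0
85 60 -38 incl 32 head 16 roll -5 p [ 579. -121.  217.] q [-0.63  0.77  0.2   1.73  0.83  0.03] c 0
85 65 -8 incl 7 head -2 roll -0 p [ 622. -145.  207.] q [-0.64  0.94  0.42  1.89  0.88  0.46] c 0
85 65 -38 incl 34 head 13 roll -5 p [ 577. -124.  220.] q [-0.65  0.84  0.24  1.83  0.87 -0.08] c 0
85 70 -8 incl 8 head -2 roll -0 p [ 622. -145.  209.] q [-0.65  1.01  0.47  2.    0.92  0.35] c 0
85 70 -38 incl 35 head 10 roll -4 p [ 576. -128.  223.] q [-0.67  0.91  0.28  1.94  0.9  -0.19] c 0
85 75 -8 incl 8 head -3 roll -0 p [ 621. -146.  211.] q [-0.66  1.08  0.52  2.12  0.94  0.24] c 0
85 75 -38 incl 36 head 6 roll -3 p [ 575. -132.  226.] q [-0.69  0.98  0.32  2.05  0.92 -0.3 ] c 0
```

```bash
sed -i 's/tgt=np.array(\[.085,.965,-.22\])/tgt=np.array([.133,.947,-.292])/; s/range(4):/range(3):/; s/rg.choice(\[-7,-7,0,7,7\])/7/; s/rg.choice(\[0,20,38\])/rg.choice([0,0,12,25])/; s/<420/<200/; s/2\*(k+1)/0*k/; s/P.map(go,range(3))/P.map(go,range(4))/; s/best=(9,)/best=(99,)/' srch.py; OMP_NUM_THREADS=1 timeout 560 python3 srch.py
```

```text
0.3 [[0.0, -0.0, 0.0, 7.0], [-23.0, -8.0, -8.0, 7.0], [0.0, 0.0, 0.0, 7.0]]
[ 285. -228.  355.] u [ 0.13  0.95 -0.3 ] az 82.0 beta 72.8 z [-0.98  0.08 -0.18] q [-1.15  0.65  0.02  2.16  0.53  3.14]
0.3 [[-0.0, 0.0, 0.0, 7.0], [-22.0, -8.0, -9.0, 7.0], [-0.0, 0.0, -0.0, 7.0]]
[ 287. -220.  358.] u [ 0.13  0.95 -0.29] az 82.2 beta 73.2 z [-0.98  0.08 -0.17] q [-1.14  0.64  0.01  2.16  0.54  3.14]
0.5 [[0.0, -0.0, -0.0, 7.0], [-23.0, -8.0, -6.0, 7.0], [0.0, -0.0, -0.0, 7.0]]
[ 287. -237.  347.] u [ 0.13  0.95 -0.3 ] az 82.3 beta 72.7 z [-0.98  0.08 -0.17] q [-1.15  0.68  0.05  2.16  0.52  3.14]
1.1 [[0.0, -0.0, 0.0, 7.0], [-23.0, -9.0, 4.0, 7.0], [2.0, -20.0, -14.0, 7.0]]
[ 289. -148.  408.] u [ 0.15  0.94 -0.29] az 80.9 beta 73.1 z [-0.97  0.09 -0.2 ] q [-1.09  0.48 -0.14  2.16  0.61  3.14]
```

Emit:
play_rows(
  commands=[
    [1,0,0,0,7],
    [1,0,0,0,7],
    [1,0,0,0,7],
    [1,0,0,0,7],
    [1,0,0,0,7],
    [1,0,0,0,7],
    [1,0,0,0,7],
    [1,0,0,0,7],
    [1,0,0,0,7],
    [1,0,0,0,7],
  ],
)

```text
time: 17.8
ee_pos: [534.8, -115.2, 358.7]
eef_rot: [2.671, 0.458, 1.654]
contact_force: [-0.0, 0.1, 0.1]
gripper_width: 85.2
```

Emit:
play_rows(
  commands=[
    [1,-22,-8,-9,7],
    [1,-22,-8,-9,7],
    [1,-22,-8,-9,7],
    [1,-22,-8,-9,7],
    [1,-22,-8,-9,7],
    [1,-22,-8,-9,7],
    [1,-22,-8,-9,7],
    [1,-22,-8,-9,7],
    [1,-22,-8,-9,7],
    [1,-22,-8,-9,7],
  ],
)

```text
time: 18.63
ee_pos: [435.0, -180.6, 425.2]
eef_rot: [-2.454, 0.573, 1.524]
contact_force: [0.3, 0.1, 0.2]
gripper_width: 85.0
```

```bash
python3 - <<'E'
from h import *
import sim
s,R=st()
q=s["joint_positions"]
q=np.clip(q,sim.LO+1e-3,sim.HI-1e-3)
for n in(6,8,9,10):
    sim.show(sim.run(q,[[0,0,0,7]]*n,600))
sim.show(sim.run(q,[[5,5,0,7]]*10,600))
E
```

```text
t 18.63 p [ 435.  -180.6  425.2] F [0.3  0.11 0.24] M [-0.88  0.07 -0.05] w 85.0
R [[0.039, 0.756, -0.654], [0.839, -0.38, -0.389], [-0.542, -0.533, -0.649]] q [-0.827  0.555  0.313  2.157  0.64   2.76 ]
[ 370. -205.  394.] u [ 0.07  0.89 -0.44] az 85.3 beta 63.7 z [-0.95 -0.07 -0.31] q [-0.97  0.58  0.17  2.16  0.6   3.14]
[ 326. -216.  374.] u [ 0.1   0.92 -0.37] az 83.8 beta 68.4 z [-0.97  0.01 -0.24] q [-1.06  0.61  0.08  2.16  0.57  3.14]
[ 306. -219.  365.] u [ 0.12  0.94 -0.33] az 83.0 beta 70.8 z [-0.98  0.05 -0.2 ] q [-1.1   0.63  0.04  2.16  0.55  3.14]
[ 287. -221.  357.] u [ 0.13  0.95 -0.29] az 82.3 beta 73.3 z [-0.98  0.08 -0.17] q [-1.14  0.65  0.01  2.16  0.54  3.14]
[ 325. -219.  330.] u [ 0.1   0.96 -0.25] az 84.3 beta 75.8 z [-0.99  0.06 -0.16] q [-1.07  0.74  0.05  2.16  0.58  3.14]
```

Emit:
play_rows(
  commands=[
    [1,3,3,0,7],
    [1,3,3,0,7],
    [1,3,3,0,7],
    [1,3,3,0,7],
    [1,3,3,0,7],
    [1,3,3,0,7],
    [1,3,3,0,7],
    [1,3,3,0,7],
    [1,3,3,0,7],
    [1,3,3,0,7],
  ],
)

```text
time: 19.47
ee_pos: [308.4, -216.7, 342.6]
eef_rot: [-1.745, 0.269, 1.463]
contact_force: [0.3, -0.7, -0.1]
gripper_width: 85.1
```

```bash
cat >> h.py <<'E'
def lev(R):
    u=R[:,0];h=np.array([u[1],-u[0],0]);h/=np.linalg.norm(h)
    th=np.degrees(np.arctan2(-(R[:,1]@h),R[:,2]@h))
    print("az %.1f beta %.1f turn-to-level %.1f"%(np.degrees(np.arctan2(u[1],u[0])),np.degrees(np.arccos(-u[2])),th))
E
python3 - <<'E'
from h import *
import sim
s,R=st();lev(R)
q=np.clip(s["joint_positions"],sim.LO+1e-3,sim.HI-1e-3)
R=rows((20,28,-2),-7,10);print()
R=rows((13,24,-3),-7,10,R)
E
```

```text
t 19.47 p [ 308.4 -216.7  342.6] F [ 0.28 -0.72 -0.15] M [-0.97  0.11 -0.03] w 85.1
R [[0.104, 0.144, -0.984], [0.958, -0.279, 0.061], [-0.266, -0.949, -0.167]] q [-1.097  0.692  0.026  2.156  0.559  3.141]
az 83.8 beta 74.6 turn-to-level -170.0
[29.0, -3.0, -18.0, -7]
[29.0, -1.0, -18.0, -7]
[29.0, 1.0, -18.0, -7]
[29.0, 3.0, -18.0, -7]
[29.0, 6.0, -17.0, -7]
[29.0, 8.0, -16.0, -7]
[29.0, 10.0, -15.0, -7]
[29.0, 11.0, -14.0, -7]
[29.0, 13.0, -12.0, -7]
[29.0, 14.0, -11.0, -7]

[25.0, 10.0, -6.0, -7]
[25.0, 10.0, -4.0, -7]
[25.0, 11.0, -3.0, -7]
[25.0, 11.0, -2.0, -7]
[25.0, 11.0, -0.0, -7]
[25.0, 11.0, 1.0, -7]
[25.0, 11.0, 2.0, -7]
[25.0, 10.0, 4.0, -7]
[25.0, 10.0, 5.0, -7]
[25.0, 9.0, 6.0, -7]
```

```bash
sed 's/tgt=np.array(\[.133,.947,-.292\])/tgt=np.array([.172,.811,-.559])/; s/q0=np.array(.*/q0=np.array([-1.097,.692,.026,2.156,.559,3.139])/; s/;t=7;/;t=-7;/; s/\[0,0,12,25\]/[12,25,38,38]/;s/+0\*k/+0.7*k/;s/300<p\[2\]/320<p[2]/' srch.py > srch2.py; grep -n "tgt=\|t=-7\|q0=" srch2.py; OMP_NUM_THREADS=1 timeout 560 python3 srch2.py
```

```text
5:q0=np.array([-1.097,.692,.026,2.156,.559,3.139])
6:tgt=np.array([.172,.811,-.559]);tgt/=np.linalg.norm(tgt)
13:            d=rg.normal(size=3);d/=np.linalg.norm(d);d*=rg.choice([12,25,38,38]);t=-7;
6.8 [[-33.0, -13.0, -14.0, -7.0], [-9.0, 7.0, -5.0, -7.0]]
[ 281. -282.  414.] u [ 0.26  0.82 -0.51] az 72.2 beta 59.6 z [ 0.79 -0.48 -0.37] q [-1.23  0.51  0.16  2.16  0.55  0.81]
6.8 [[-36.0, -5.0, -12.0, -7.0], [-8.0, 8.0, 5.0, -7.0]]
[ 335. -378.  336.] u [ 0.26  0.82 -0.5 ] az 72.4 beta 59.8 z [ 0.8  -0.48 -0.37] q [-1.21  0.77  0.43  2.16  0.57  0.82]
7.2 [[-37.0, -4.0, -8.0, -7.0], [12.0, 27.0, -24.0, -7.0]]
[ 449. -114.  521.] u [ 0.25  0.84 -0.48] az 73.7 beta 61.3 z [ 0.8  -0.45 -0.39] q [-0.82  0.35  0.19  2.16  0.86  1.14]
7.3 [[-35.0, -3.0, -15.0, -7.0]]
[ 307. -322.  361.] u [ 0.24  0.86 -0.46] az 74.5 beta 62.7 z [-0.23 -0.41 -0.88] q [-1.21  0.67  0.26  2.16  0.55  2.01]
```

Emit:
play_rows(
  commands=[
    [1,-33,-13,-14,-7],
    [1,-33,-13,-14,-7],
    [1,-33,-13,-14,-7],
    [1,-33,-13,-14,-7],
    [1,-33,-13,-14,-7],
    [1,-33,-13,-14,-7],
    [1,-33,-13,-14,-7],
    [1,-33,-13,-14,-7],
    [1,-33,-13,-14,-7],
    [1,-33,-13,-14,-7],
  ],
)

```text
time: 20.3
ee_pos: [257.5, -280.6, 388.4]
eef_rot: [-3.028, 0.479, 1.317]
contact_force: [0.5, 0.2, 0.0]
gripper_width: 85.5
```

```bash
python3 - <<'E'
from h import *
import sim
s,R=st();lev(R)
q=np.clip(s["joint_positions"],sim.LO+1e-3,sim.HI-1e-3)
rg=np.random.default_rng(0);L=[]
for k in range(60):
    d=rg.normal(size=3);d*=38/np.linalg.norm(d);d=d.round(0)
    qq=sim.run(q,[[*d,-7]]*10,600);p,RR=sim.FK(qq);u=RR[:,0]
    L.append((np.degrees(np.arccos(-u[2])),np.degrees(np.arctan2(u[1],u[0])),d.tolist(),p.round(0).tolist()))
L.sort(key=lambda l:abs(l[0]-57)+abs(l[1]-78))
for l in L[:10]:print(round(l[0],1),round(l[1],1),*l[2:])
E
```

```text
t 20.30 p [ 257.5 -280.6  388.4] F [0.47 0.16 0.04] M [-0.84  0.23 -0.01] w 85.5
R [[0.223, 0.949, -0.224], [0.859, -0.3, -0.415], [-0.461, -0.1, -0.882]] q [-1.256  0.556  0.123  2.157  0.498  1.97 ]
az 75.5 beta 62.5 turn-to-level -96.5
57.3 73.2 [-26.0, -27.0, 7.0] [-10.0, -445.0, 271.0]
59.1 73.2 [6.0, -7.0, -37.0] [139.0, -4.0, 464.0]
59.2 73.2 [9.0, -3.0, -37.0] [185.0, 19.0, 481.0]
56.9 71.0 [-1.0, 2.0, -38.0] [215.0, -28.0, 496.0]
59.8 73.6 [4.0, -15.0, -35.0] [57.0, -33.0, 449.0]
60.5 74.2 [15.0, -4.0, -35.0] [184.0, 43.0, 480.0]
60.3 73.9 [-11.0, -5.0, 36.0] [287.0, -509.0, 133.0]
56.1 71.0 [-24.0, -5.0, 29.0] [232.0, -523.0, 196.0]
62.5 75.5 [-4.0, -29.0, 24.0] [65.0, -420.0, 123.0]
62.5 75.5 [17.0, -12.0, 32.0] [283.0, -284.0, 26.0]
```

```bash
python3 - <<'E'
from h import *
import sim
q=np.array([.057,1.057,1.248,1.504,.005,1.659]);S=manip.get_calibration("scene")
p,R=sim.FK(q);u=R[:,0];j5=p-331*u;j4=p-463*u
P=np.array([p,p-73*u,j5,j4])
px=cv2.projectPoints(P,S["rvec"],S["tvec"],S["mtx"],S["dist_coeffs"])[0].reshape(-1,2);print(px.round(0))
Rc=cv2.Rodrigues(S["rvec"])[0];print((P@Rc.T+S["tvec"])[:,2].round(0)/516)
b=cv2.imread("pics/s1.png");crop(b,220,0,480,400,1.9,"s1c.png")
E
```

```text
[[292. 364.]
 [292. 326.]
 [294. 160.]
 [296.  46.]]
[1.54263566 1.47093023 1.21899225 1.09108527]
```

View pics/s1c.png

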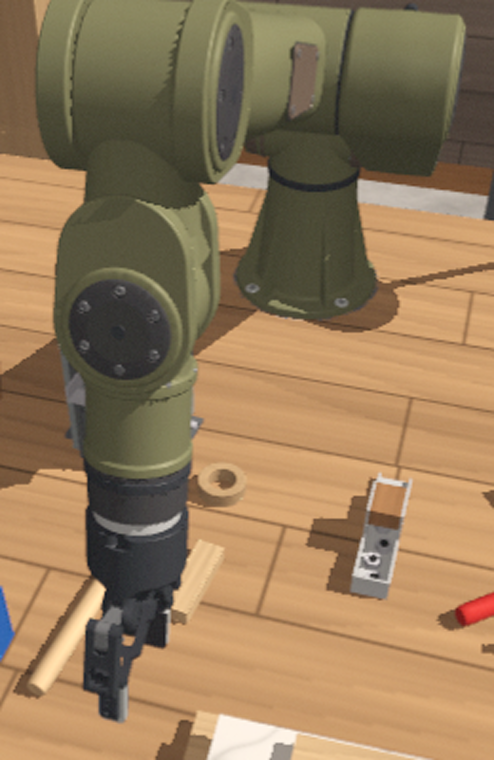

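```bash
cat > clr.py <<'E'
from ik import *
a=np.radians(-4.9);B=np.array([[np.cos(a),-np.sin(a)],[np.sin(a),np.cos(a)]])
def sd(P):
    l=B.T@(P[:2]-np.array([437,-152])); 
    def bd(lo,hi): 
        v=np.array([l[0],l[1],P[2]]);d=np.maximum(np.maximum(lo-v,v-hi),0);return np.linalg.norm(d)
    return min(bd(np.array([-65,-66,0]),np.array([72,66,178])),bd(np.array([60,-34,0]),np.array([116,34,163])))
def clr(p,R):
    q,c=ik(p,R);u=R[:,0];j5=p-331*u
    pp=q[1]-q[2]+q[3];d=np.array([np.cos(q[0])*np.cos(pp),np.sin(q[0])*np.cos(pp),-np.sin(pp)])
    j4=j5-132.5*d
    return q,c,j5,sd(j5),j4,sd(j4),min(sd(p-t*u) for t in range(73,331,10))
if __name__=="__main__":
  for A in(74,78,82):
    for b in(55,57,60,62.5):
      R=ori(A,b,1);g=np.array([543.5,219,60.]);q,c,j5,d5,j4,d4,dt=clr(g+19*R[:,0],R)
      print(A,b,"c %.0f"%c,"j5",j5.round(0),"d5 %.0f"%d5,"j4",j4.round(0),"d4 %.0f dt %.0f"%(d4,dt),q.round(2))
E
python3 clr.py
```

```text
74 55 c 0 j5 [473. -27. 239.] d5 87 j4 [433. -24. 365.] d4 197 dt 89 [-0.06  0.43 -0.81  0.03  0.93  1.95]
74 57 c 0 j5 [471. -33. 230.] d5 76 j4 [431. -30. 356.] d4 186 dt 79 [-0.07  0.45 -0.81 -0.    0.96  1.94]
74 60 c 0 j5 [469. -41. 216.] d5 61 j4 [427. -37. 342.] d4 171 dt 64 [-0.09  0.48 -0.83 -0.05  1.02  1.94]
74 62.5 c 0 j5 [467. -47. 204.] d5 49 j4 [425. -43. 329.] d4 157 dt 53 [-0.1   0.5  -0.83 -0.1   1.06  1.94]
78 55 c 0 j5 [490. -31. 239.] d5 85 j4 [463. -29. 369.] d4 199 dt 87 [-0.06  0.46 -0.73  0.17  0.94  1.82]
78 57 c 0 j5 [489. -37. 230.] d5 74 j4 [462. -35. 360.] d4 189 dt 76 [-0.08  0.48 -0.74  0.15  0.98  1.81]
78 60 c 0 j5 [487. -45. 216.] d5 59 j4 [461. -43. 346.] d4 174 dt 62 [-0.09  0.51 -0.74  0.12  1.04  1.8 ]
78 62.5 c 0 j5 [486. -52. 204.] d5 46 j4 [460. -49. 334.] d4 161 dt 50 [-0.11  0.53 -0.75  0.1   1.08  1.79]
82 55 c 0 j5 [508. -34. 239.] d5 84 j4 [494. -33. 371.] d4 201 dt 85 [-0.07  0.49 -0.66  0.32  0.96  1.7 ]
82 57 c 0 j5 [507. -40. 230.] d5 73 j4 [495. -39. 362.] d4 191 dt 75 [-0.08  0.51 -0.66  0.31  0.99  1.68]
82 60 c 0 j5 [506. -49. 216.] d5 57 j4 [496. -48. 348.] d4 175 dt 60 [-0.1   0.54 -0.66  0.3   1.05  1.66]
82 62.5 c 0 j5 [505. -55. 204.] d5 45 j4 [497. -54. 336.] d4 163 dt 49 [-0.11  0.56 -0.66  0.29  1.09  1.64]
```

```bash
python3 - <<'E'
from h import *
import sim
s=manip.observe()
q=np.clip(s["joint_positions"],sim.LO+1e-3,sim.HI-1e-3)
rg=np.random.default_rng(1);L=[]
for k in range(150):
    d=rg.normal(size=3);d*=rg.choice([20,38])/np.linalg.norm(d);d=d.round(0)
    qq=q.copy();ok=True
    for i in range(10):
        p,RR=sim.FK(qq);qq=sim.step(qq,[*d,-7],600,p,RR);p,RR=sim.FK(qq)
        if p[0]<230 or p[2]<330 or np.hypot(p[0],p[1])<280: ok=False;break
    if not ok: continue
    u=RR[:,0]
    L.append((np.degrees(np.arccos(-u[2])),np.degrees(np.arctan2(u[1],u[0])),d.tolist(),p.round(0).tolist(),qq.round(2)))
L.sort(key=lambda l:abs(l[0]-57)+abs(l[1]-77)*.7)
for l in L[:8]:print(round(l[0],1),round(l[1],1),*l[2:])
E
```

```text
58.0 72.0 [-18.0, -0.0, 8.0] [236.0, -402.0, 332.0] [-1.35  0.74  0.39  2.16  0.45  0.74]
57.8 71.7 [-18.0, 2.0, 9.0] [255.0, -406.0, 331.0] [-1.33  0.76  0.41  2.16  0.47  0.75]
57.5 71.0 [-11.0, 7.0, -15.0] [260.0, -228.0, 453.0] [-1.24  0.35  0.05  2.16  0.55  0.82]
58.1 71.7 [-16.0, 6.0, 10.0] [296.0, -399.0, 334.0] [-1.27  0.76  0.44  2.16  0.52  0.79]
57.1 70.3 [-15.0, 13.0, -1.0] [331.0, -326.0, 408.0] [-1.19  0.59  0.32  2.16  0.59  0.87]
57.5 70.4 [-13.0, 16.0, 1.0] [366.0, -326.0, 405.0] [-1.14  0.62  0.36  2.16  0.63  0.9 ]
57.8 70.8 [-9.0, 14.0, -11.0] [333.0, -238.0, 457.0] [-1.12  0.42  0.16  2.16  0.64  0.91]
58.0 70.9 [-9.0, 15.0, -9.0] [345.0, -250.0, 451.0] [-1.11  0.45  0.2   2.16  0.65  0.91]
```

Emit:
play_rows(
  commands=[
    [1,-7,12,-9,-7],
    [1,-7,12,-9,-7],
    [1,-7,12,-9,-7],
    [1,-7,12,-9,-7],
    [1,-7,12,-9,-7],
    [1,-7,12,-9,-7],
    [1,-7,12,-9,-7],
    [1,-7,12,-9,-7],
    [1,-7,12,-9,-7],
    [1,-7,12,-9,-7],
  ],
)

```text
time: 21.13
ee_pos: [325.7, -244.6, 444.0]
eef_rot: [2.002, 0.548, 1.254]
contact_force: [0.8, -0.4, 1.0]
gripper_width: 85.7
```

```bash
python3 - <<'E'
from h import *
s,R=st();lev(R);u=R[:,0]
g=np.array([543.5,218,59.])
for d in(0,60,110,150): print(d,(g+(19-d)*u).round(0))
E
```

```text
t 21.13 p [ 325.7 -244.6  444. ] F [ 0.83 -0.41  0.97] M [-0.78  0.27  0.01] w 85.7
R [[0.266, 0.545, 0.795], [0.811, 0.319, -0.49], [-0.521, 0.775, -0.357]] q [-1.137  0.443  0.153  2.157  0.622  0.884]
az 71.9 beta 58.6 turn-to-level -24.7
0 [549. 233.  49.]
60 [533. 185.  80.]
110 [519. 144. 106.]
150 [509. 112. 127.]
```

```bash
python3 - <<'E'
from h import *
R=rows((12.9,25.9,-22.5),-6.2,4);lev(R);rows((12.9,25.9,-22.5),0,1,R)
E
```

```text
[36.0, -2.0, 6.0, -6.2]
[36.0, -3.0, 5.0, -6.2]
[36.0, -3.0, 5.0, -6.2]
[36.0, -4.0, 5.0, -6.2]
az 71.9 beta 58.6 turn-to-level 0.1
[36.0, -4.0, 4.0, 0]
```

Emit:
play_rows(
  commands=[
    [1,36,-2,6,-6.2],
    [1,36,-3,5,-6.2],
    [1,36,-3,5,-6.2],
    [1,36,-4,5,-6.2],
    [1,36,-4,4,0],
    [1,36,-4,4,0],
    [1,36,-4,4,0],
    [1,36,-4,4,0],
    [1,36,-4,4,0],
    [1,36,-4,4,0],
  ],
)

```text
time: 21.97
ee_pos: [454.0, 15.2, 220.3]
eef_rot: [1.576, 0.548, 1.254]
contact_force: [-0.1, 0.3, -0.8]
gripper_width: 85.1
```

```bash
python3 - <<'E'
from h import *
s,R=st();lev(R);u=R[:,0]
g=np.array([543.5,218,59.])
sh(g+(19-110)*u-s["ee_pos"])
E
```

```text
t 21.97 p [454.   15.2 220.3] F [-0.13  0.27 -0.78] M [-0.88  0.27  0.04] w 85.1
R [[0.266, 0.167, 0.949], [0.811, 0.493, -0.314], [-0.521, 0.854, -0.004]] q [-0.605  0.283 -0.539  1.185  0.959  1.058]
az 71.8 beta 58.6 turn-to-level -0.3
[  65.24702604  128.98561367 -113.88582362] -> [181.3, -22.7, 21.9] |184.0|
```

Emit:
play_rows(
  commands=[
    [1,22,-3,3,0],
    [1,22,-3,3,0],
    [1,22,-3,3,0],
    [1,22,-3,3,0],
    [1,22,-3,2,0],
    [1,22,-2,2,0],
    [1,22,-2,2,0],
    [1,14,-2,2,0],
    [1,10,-1,2,0],
    [1,3,-1,1,0],
  ],
)

```text
time: 22.8
ee_pos: [519.6, 143.3, 106.4]
eef_rot: [1.576, 0.548, 1.255]
contact_force: [-0.4, -0.3, 0.0]
gripper_width: 85.2
```

```bash
python3 - <<'E'
from h import *
s,R=st();lev(R);u=R[:,0]
g=np.array([543.5,218,59.])
sh(g+19*u-s["ee_pos"])
c=manip.get_calibration("wrist");im=manip.capture("wrist")
X=np.array([[518.5,193,72],[568.5,193,72],[568.5,237,72],[518.5,237,72],[438.5,193,12],[638.5,193,30],[638.5,237,30]],float)
for p in cv2.projectPoints(X,c["rvec"],c["tvec"],c["mtx"],c["dist_coeffs"])[0].reshape(-1,2): cv2.circle(im,tuple(int(v) for v in p),3,(0,0,255),1)
cv2.imwrite("pics/w3.png",im);cv2.imwrite("pics/s3.png",manip.capture("scene"))
E
```

```text
t 22.80 p [519.6 143.3 106.4] F [-0.36 -0.33  0.  ] M [-0.8   0.3   0.03] w 85.2
R [[0.265, 0.167, 0.95], [0.811, 0.494, -0.313], [-0.521, 0.853, -0.004]] q [-0.282  0.351 -0.761  0.404  1.022  1.64 ]
az 71.9 beta 58.6 turn-to-level -0.3
[ 28.92283672  90.11373895 -57.31793257] -> [110.6, 0.4, -0.5] |110.6|
```

View pics/w3.png

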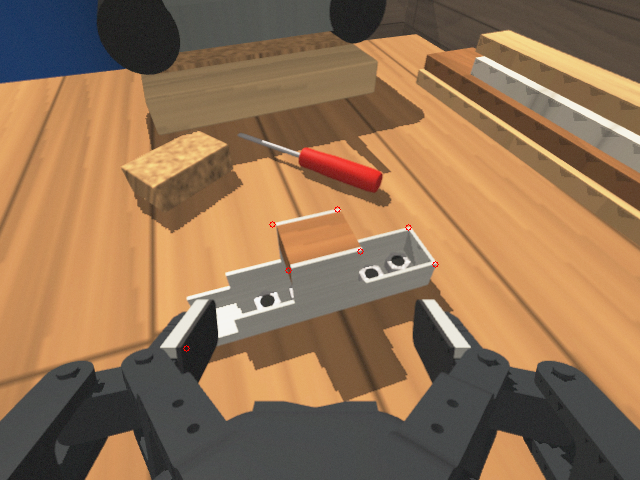

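View pics/s3.png

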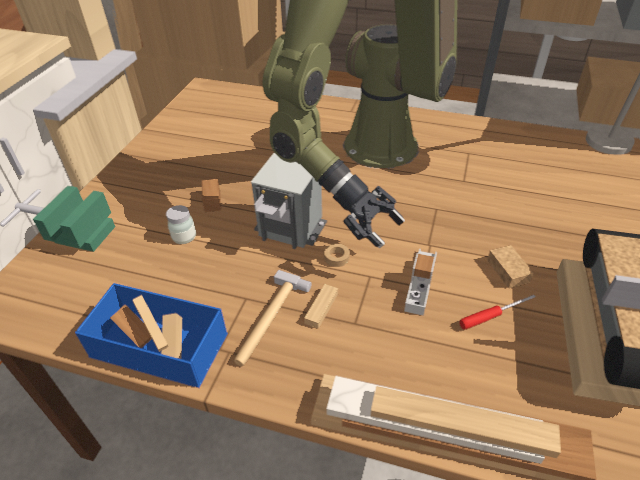

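Emit:
play_rows(
  commands=[
    [1,13,0,0,0],
    [1,13,0,0,0],
    [1,13,0,0,0],
    [1,13,0,0,0],
    [1,13,0,0,0],
    [1,13,0,0,0],
    [1,12,0,0,0],
    [1,10,0,0,0],
    [1,8,0,0,0],
    [1,2,0,0,0],
  ],
)

```text
time: 23.73
ee_pos: [549.7, 231.4, 50.0]
eef_rot: [1.575, 0.548, 1.253]
contact_force: [-0.8, -0.4, -0.1]
gripper_width: 85.4
```

Emit:
play_rows(
  commands=[
    [0.3,0,0,0,0],
    [0.2,0,0,0,0],
    [0.1,0,0,0,0],
    [0,0,0,0,0],
    [-0.1,0,0,0,0],
    [-0.2,0,0,0,0],
    [-0.4,0,0,0,0],
    [-0.6,0,0,0,0],
    [-1,0,0,0,0],
    [-1,0,0,0,0],
  ],
  newtons=40,
)

```text
time: 24.57
ee_pos: [550.0, 231.2, 51.0]
eef_rot: [1.574, 0.546, 1.252]
contact_force: [-0.9, -4.1, 6.6]
gripper_width: 57.8
```

```bash
python3 - <<'E'
from h import *
s,R=st();lev(R)
cv2.imwrite("pics/w4.png",manip.capture("wrist"));im=manip.capture("top");crop(im,160,180,300,330,4,"t4.png")
E
```

```text
t 24.57 p [550.  231.2  51. ] F [-0.94 -4.13  6.55] M [-0.46 -0.03  0.02] w 57.8
R [[0.268, 0.165, 0.949], [0.811, 0.492, -0.315], [-0.519, 0.854, -0.002]] q [-0.081  0.451 -0.858 -0.108  0.98   2.01 ]
az 71.7 beta 58.7 turn-to-level -0.2
```

View pics/w4.png

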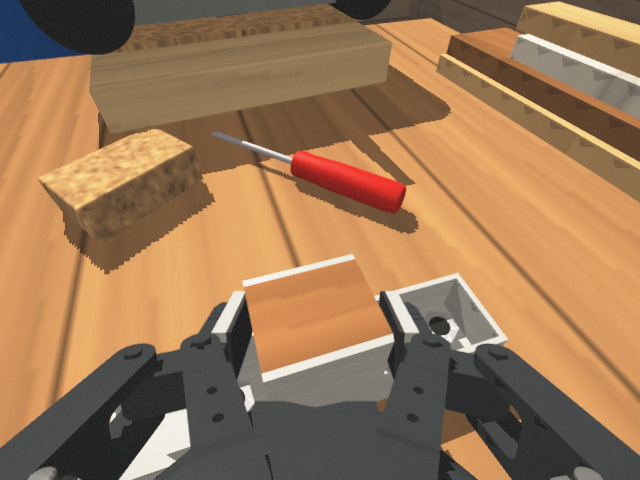

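View pics/t4.png

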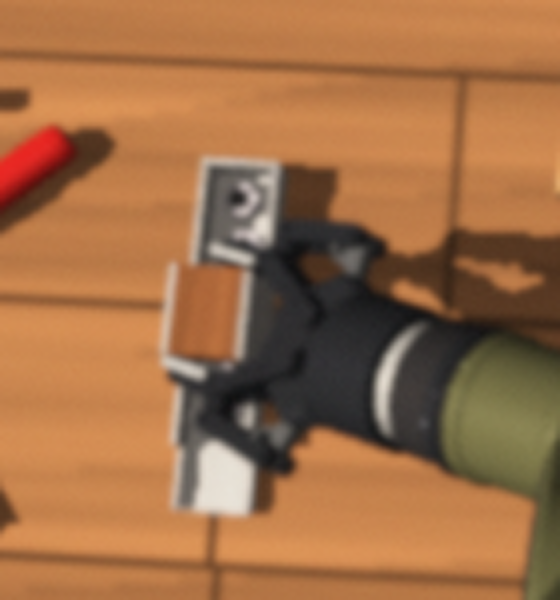

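Emit:
play_rows(
  commands=[
    [-1,0,0,0,0],
    [-1,0,0,0,0],
    [-1,0,0,0,0],
    [-1,0,0,0,0],
    [-1,0,0,0,0],
    [-1,0,0,0,0],
    [-1,0,0,0,0],
    [-1,0,0,0,0],
    [-1,0,0,0,0],
    [-1,0,0,0,0],
  ],
  newtons=110,
)

```text
time: 25.5
ee_pos: [550.2, 231.4, 51.5]
eef_rot: [1.573, 0.545, 1.252]
contact_force: [-1.3, -4.4, 6.7]
gripper_width: 55.4
```

```bash
python3 - <<'E'
from h import *
s,R=st();lev(R)
im=manip.capture("top");crop(im,160,180,300,330,4,"t5.png")
E
```

```text
t 25.50 p [550.2 231.4  51.5] F [-1.33 -4.45  6.71] M [-0.13  0.01  0.11] w 55.4
R [[0.268, 0.165, 0.949], [0.812, 0.492, -0.314], [-0.519, 0.855, -0.002]] q [-0.081  0.451 -0.857 -0.108  0.981  2.01 ]
az 71.7 beta 58.8 turn-to-level -0.1
```

View pics/t5.png

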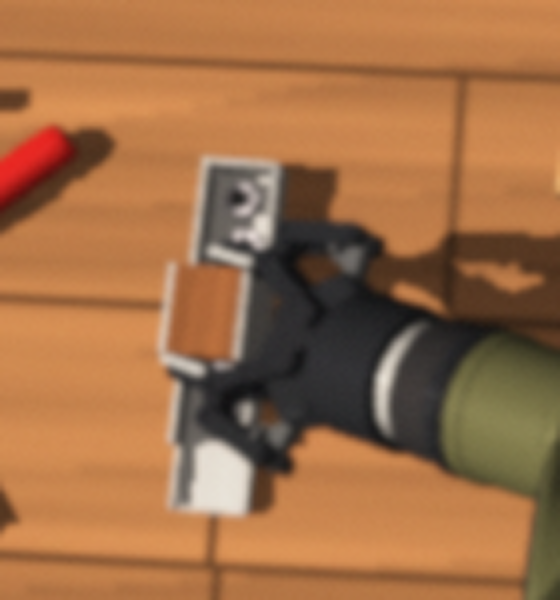

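Emit:
play_rows(
  commands=[
    [0.5,0,0,0,0],
    [0.5,0,0,0,0],
    [0.5,0,0,4,0],
    [0.5,0,0,8,0],
    [0.5,0,0,11,0],
    [0.5,0,0,13,0],
    [0.5,0,0,13,0],
    [0.5,0,0,13,0],
    [0.5,0,0,13,0],
    [0.5,0,0,13,0],
  ],
  newtons=40,
)

```text
time: 26.38
ee_pos: [633.6, 203.7, 49.8]
eef_rot: [1.576, 0.547, 1.254]
contact_force: [-2.1, 1.8, 0.8]
gripper_width: 64.1
```

```bash
python3 - <<'E'
from h import *
s,R=st();lev(R)
im=manip.capture("top");crop(im,160,150,300,320,4,"t6.png")
E
```

```text
t 26.38 p [633.6 203.7  49.8] F [-2.08  1.75  0.79] M [-0.63  0.42  0.38] w 64.1
R [[0.266, 0.167, 0.949], [0.812, 0.492, -0.314], [-0.52, 0.854, -0.005]] q [-0.118  0.55  -0.636  0.073  0.993  1.945]
az 71.9 beta 58.7 turn-to-level -0.3
```

View pics/t6.png

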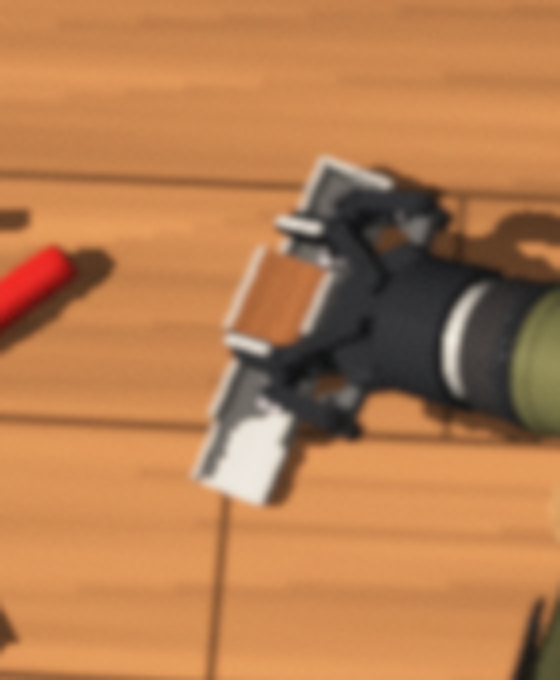

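Emit:
play_rows(
  commands=[
    [0.4,0,0,-2,0],
    [0.3,0,0,-2,0],
    [0.2,0,0,-2,0],
    [0.1,0,0,-1,0],
    [0,0,0,0,0],
    [-0.2,0,0,0,0],
    [-0.5,0,0,0,0],
    [-1,0,0,0,0],
    [-1,0,0,0,0],
    [-1,0,0,0,0],
  ],
  newtons=70,
)

```text
time: 27.27
ee_pos: [625.9, 206.2, 50.0]
eef_rot: [1.576, 0.547, 1.254]
contact_force: [-2.3, 0.2, 2.2]
gripper_width: 49.4
```

```bash
python3 - <<'E'
from h import *
s,R=st();lev(R)
im=manip.capture("top");crop(im,160,150,300,320,4,"t7.png");cv2.imwrite("pics/w7.png",manip.capture("wrist"))
E
```

```text
t 27.27 p [625.9 206.2  50. ] F [-2.28  0.21  2.22] M [-0.61  0.28  0.38] w 49.4
R [[0.266, 0.167, 0.949], [0.812, 0.492, -0.314], [-0.52, 0.854, -0.004]] q [-0.115  0.54  -0.657  0.057  0.992  1.95 ]
az 71.8 beta 58.7 turn-to-level -0.3
```

View pics/t7.png

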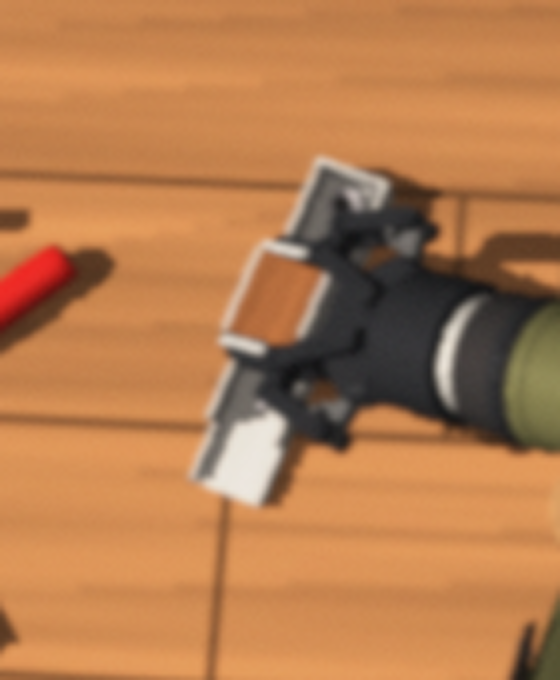

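View pics/w7.png

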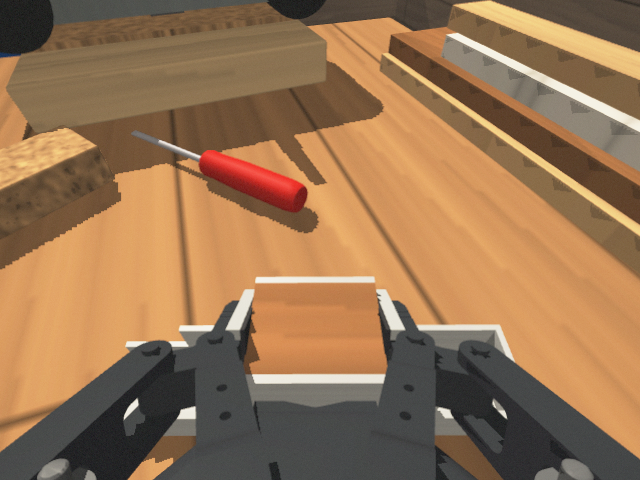

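```bash
python3 - <<'E'
from h import *
T=manip.get_calibration("top");g=lambda p,z:onz(T,un(p,(160,150),4),z)
n1,n2,r1,r2=g((192,478),12),g((266,506),12),g((322,157),30),g((391,183),30)
print(n1.round(1),n2.round(1),r1.round(1),r2.round(1))
n=(n1+n2)/2;r=(r1+r2)/2;d=(r-n)[:2];print("len",np.linalg.norm(d),"yaw",np.degrees(np.arctan2(d[1],d[0])),"w",np.linalg.norm(n1-n2),np.linalg.norm(r1-r2))
s=manip.observe();R=Rn.from_euler("xyz",s["eef_rot"]).as_matrix()
nose=n.copy();nose[2]=0
print("nose img",nose.round(1),"tool",(R.T@(nose-s["ee_pos"])).round(1))
# by grasp: grip mid = along chute x exact; y from image
X=R[:,2]; gp=s["ee_pos"]-19*R[:,0];print("grasp pt",gp.round(1))
# chute axis line from image: lateral offset
ya=np.array([-d[1],d[0]])/np.linalg.norm(d); print("lat off of grasp pt", ya@(gp[:2]-n[:2]),"along",(gp[:2]-n[:2])@d/np.linalg.norm(d))
E
```

```text
[526.  236.5  12. ] [512.1 192.6  12. ] [715.2 174.3  30. ] [701.3 132.8  30. ]
len 198.82429787659885 yaw -17.85970787686054 w 46.061147441284355 43.71987988461761
nose img [519.  214.5   0. ] tool [   4.2  -56.5 -104. ]
grasp pt [621.  190.8  59.9]
lat off of grasp pt 8.70523895170461 along 104.32506301521137
```

```bash
cat >> h.py <<'E'
NT=np.array([4.2,-56.5,-104.5])
AH=np.radians(-4.9);HX=np.array([np.cos(AH),np.sin(AH),0]);HY=np.array([-HX[1],HX[0],0]);HC=np.array([437.,-152,0])
def hop(l): return HC+l[0]*HX+l[1]*HY+np.array([0,0,l[2]])
def nose(s=None):
    s=s or manip.observe();R=Rn.from_euler("xyz",s["eef_rot"]).as_matrix();w=s["ee_pos"]+R@NT
    d=w-HC;X=R[:,2];print("nose hop x %.1f y %.1f z %.1f"%(d@HX,d@HY,d[2]),"incl %.1f head %.1f"%(np.degrees(np.arcsin(X[2])),np.degrees(np.arctan2(X[1],X[0]))));return w
E
python3 - <<'E'
from h import *
import clr
s,R=st();nose()
for t,l in((-10,(90,0,170)),(-10,(87,0,144)),(-10,(87,0,122)),(-40,(87,0,120)),(-45,(87,0,120))):
    Rt=R@Rn.from_euler("x",t,degrees=True).as_matrix();p=hop(l)-Rt@NT
    q,c,j5,d5,j4,d4,dt=clr.clr(p,Rt);X=Rt[:,2]
    print(t,l,p.round(1),"incl %.1f head %.1f"%(np.degrees(np.arcsin(X[2])),np.degrees(np.arctan2(X[1],X[0]))),q.round(2),"c%.0f"%c,d5.round(),d4.round(),dt.round())
E
```

```text
t 27.37 p [626.1 206.2  50. ] F [-1.8   0.55  1.76] M [-0.62  0.24  0.38] w 49.3
R [[0.266, 0.167, 0.949], [0.812, 0.493, -0.314], [-0.52, 0.854, -0.004]] q [-0.115  0.54  -0.656  0.057  0.992  1.95 ]
nose hop x 49.9 y 372.3 z -0.0 incl -0.2 head -18.3
-10 (90, 0, 170) [ 626.2 -156.   234.8] incl 8.3 head -13.1 [-0.67  0.69  0.15  1.55  0.93  0.79] c0 306.0 429.0 125.0
-10 (87, 0, 144) [ 623.2 -155.7  208.8] incl 8.3 head -13.1 [-0.67  0.71  0.12  1.5   0.93  0.78] c0 287.0 408.0 102.0
-10 (87, 0, 122) [ 623.2 -155.7  186.8] incl 8.3 head -13.1 [-0.67  0.73  0.1   1.46  0.93  0.78] c0 272.0 391.0 84.0
-40 (87, 0, 120) [ 582.5 -122.2  216.3] incl 33.1 head 5.2 [-0.67  0.61 -0.04  1.44  0.93  0.26] c0 269.0 389.0 92.0
-45 (87, 0, 120) [ 573.8 -117.4  219.3] incl 36.9 head 9.1 [-0.67  0.59 -0.07  1.43  0.93  0.17] c0 269.0 388.0 92.0
```

Emit:
play_rows(
  commands=[
    [-1,-3,5,0,0],
    [-1,-6,9,0,0],
    [-1,-9,15,0,0],
    [-1,-11,18,0,0],
    [-1,-11,18,0,0],
    [-1,-11,18,0,0],
    [-1,-11,18,0,0],
    [-1,-11,18,0,0],
    [-1,-11,18,0,0],
    [-1,-9,15,0,0],
  ],
  newtons=80,
)

```text
time: 28.2
ee_pos: [627.0, 205.1, 229.5]
eef_rot: [1.574, 0.548, 1.252]
contact_force: [0.4, -0.4, -2.7]
gripper_width: 48.7
```

```bash
python3 - <<'E'
from h import *
s,R=st();nose();sh((0,-30,2))
cv2.imwrite("pics/w8.png",manip.capture("wrist"))
E
```

```text
t 28.20 p [627.  205.1 229.5] F [ 0.35 -0.4  -2.66] M [-1.23  0.43 -0.1 ] w 48.7
R [[0.267, 0.167, 0.949], [0.81, 0.494, -0.315], [-0.521, 0.853, -0.003]] q [-0.117  0.263 -0.524  0.466  0.99   1.949]
nose hop x 51.0 y 371.3 z 179.4 incl -0.2 head -18.4
(0, -30, 2) -> [-25.4, -13.1, 9.4] |30.1|
```

View pics/w8.png

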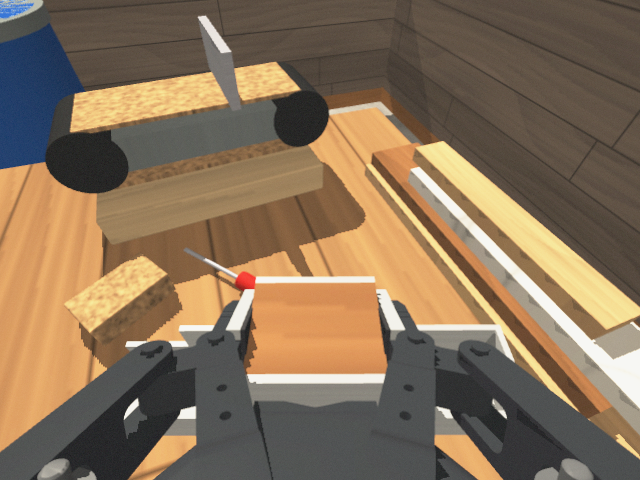

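Emit:
play_rows(
  commands=[
    [-1,-5,-3,2,0],
    [-1,-10,-6,4,0],
    [-1,-15,-9,6,0],
    [-1,-20,-12,8,0],
    [-1,-24,-15,9,0],
    [-1,-27,-16,10,0],
    [-1,-27,-16,10,0],
    [-1,-27,-16,10,0],
    [-1,-27,-16,10,0],
    [-1,-27,-16,10,0],
  ],
)

```text
time: 29.08
ee_pos: [624.2, -52.4, 227.7]
eef_rot: [1.578, 0.548, 1.255]
contact_force: [1.2, -1.7, -3.0]
gripper_width: 49.2
```

Emit:
play_rows(
  commands=[
    [-1,-24,-14,9,-1],
    [-1,-19,-12,8,-1],
    [-1,-14,-9,6,-1],
    [-1,-10,-6,4,-1],
    [-1,-6,-4,2,-1],
    [-1,-3,-2,1,-1],
    [-1,0,0,0,-1],
    [-1,0,0,0,-1],
    [-1,0,0,0,-1],
    [-1,0,0,0,0],
  ],
)

```text
time: 29.92
ee_pos: [626.8, -144.0, 229.8]
eef_rot: [1.417, 0.547, 1.254]
contact_force: [-0.5, 0.2, -2.6]
gripper_width: 49.2
```

```bash
python3 - <<'E'
from h import *
s,R=st();w=nose(s);sh(hop((87,0,165))-w)
im=manip.capture("scene");crop(im,230,130,400,290,4.5,"s9.png");cv2.imwrite("pics/w9.png",manip.capture("wrist"));im=manip.capture("top");crop(im,330,190,470,330,4.2,"t9.png")
E
```

```text
t 29.92 p [ 626.8 -144.   229.8] F [-0.51  0.2  -2.58] M [-1.2   0.46  0.  ] w 49.2
R [[0.266, 0.015, 0.964], [0.812, 0.536, -0.232], [-0.52, 0.844, 0.131]] q [-0.653  0.681  0.121  1.508  0.937  0.825]
nose hop x 88.6 y 12.9 z 166.3 incl 7.5 head -13.5
[ -2.71645808 -12.7485671   -1.25155819] -> [-10.4, -7.9, 0.2] |13.1|
```

View pics/s9.png

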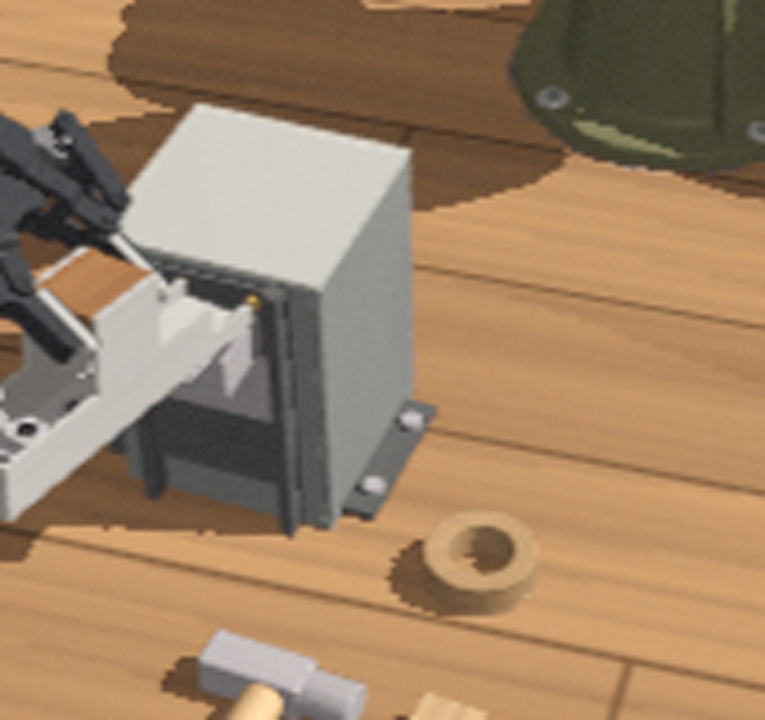

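View pics/t9.png

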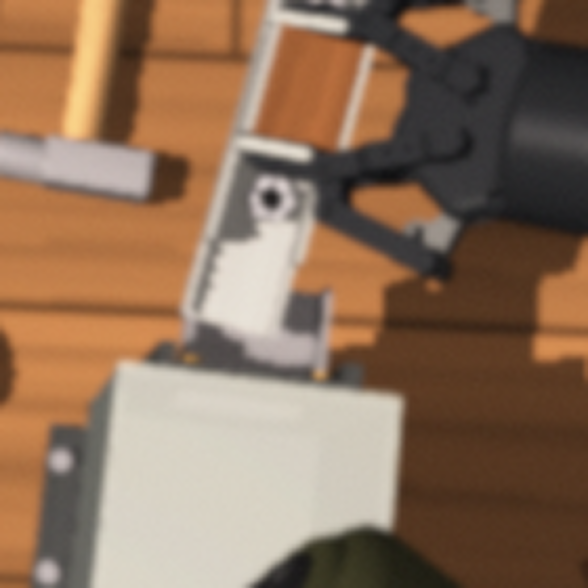

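View pics/w9.png

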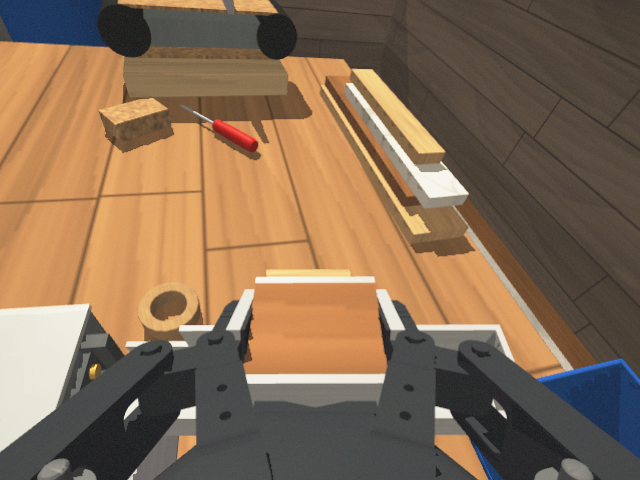

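Emit:
play_rows(
  commands=[
    [-1,-3.5,-2.6,0,0],
    [-1,-3.5,-2.6,0,0],
    [-1,-3.4,-2.7,0,0],
    [-1,1.2,-2,-0.3,0],
    [-1,1.2,-2,-0.3,0],
    [-1,1.2,-2,-0.3,0],
    [-1,1.2,-2,-0.3,0],
    [-1,1.2,-2,-0.3,0],
    [-1,1,-1.6,-0.3,0],
    [-1,0,0,0,0],
  ],
)

```text
time: 30.9
ee_pos: [623.9, -157.4, 214.4]
eef_rot: [1.419, 0.547, 1.254]
contact_force: [0.4, -0.3, -1.9]
gripper_width: 49.0
```

```bash
python3 - <<'E'
from h import *
s,R=st();w=nose(s);sh(hop((87,0,w[2]))-w);sh((0,0,-1))
im=manip.capture("scene");crop(im,230,150,340,250,6,"s10.png");im=manip.capture("top");crop(im,350,230,450,320,5,"t10.png")
E
```

```text
t 30.90 p [ 623.9 -157.4  214.4] F [ 0.41 -0.28 -1.85] M [-1.19  0.4   0.02] w 49.0
R [[0.266, 0.016, 0.964], [0.812, 0.536, -0.233], [-0.52, 0.844, 0.129]] q [-0.672  0.709  0.131  1.511  0.929  0.8  ]
nose hop x 86.7 y -0.5 z 151.0 incl 7.4 head -13.6
[0.31329708 0.42903988 0.        ] -> [0.4, 0.2, 0.2] |0.5|
(0, 0, -1) -> [0.5, -0.8, -0.1] |1.0|
```

View pics/s10.png

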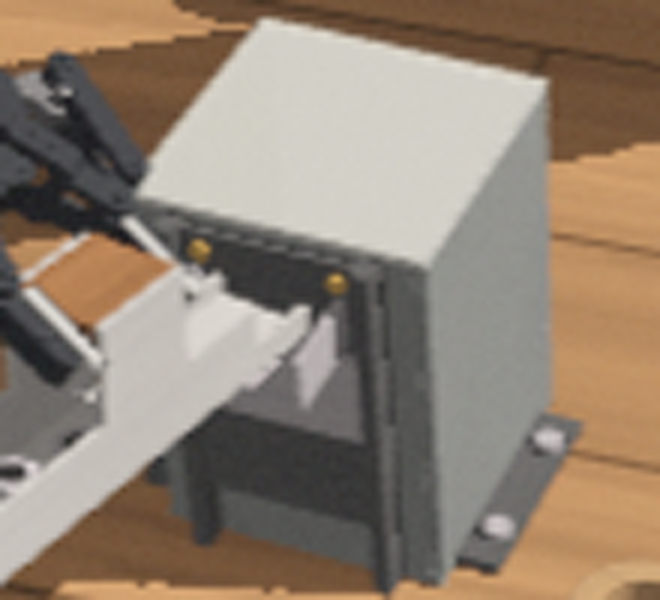

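View pics/t10.png

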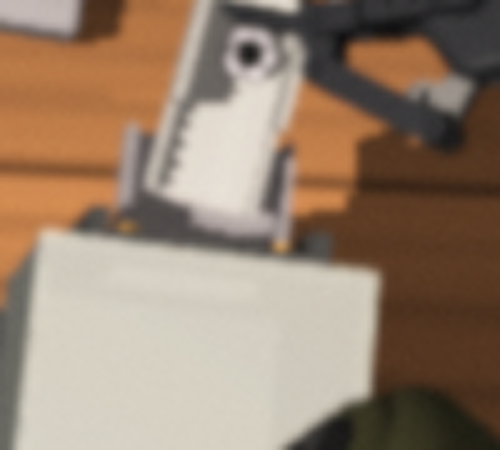

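Emit:
play_rows(
  commands=[
    [-1,0.3,-0.4,-0.1,0],
    [-1,0.3,-0.4,-0.1,0],
    [-1,0.3,-0.4,-0.1,0],
    [-1,0.3,-0.4,-0.1,0],
    [-1,0.3,-0.4,-0.1,0],
    [-1,0.3,-0.4,-0.1,0],
    [-1,0.3,-0.4,-0.1,0],
    [-1,0.3,-0.4,-0.1,0],
    [-1,0,0,0,0],
    [-1,0,0,0,0],
  ],
)

```text
time: 31.83
ee_pos: [623.9, -157.2, 210.9]
eef_rot: [1.418, 0.547, 1.253]
contact_force: [-0.1, -0.5, -2.3]
gripper_width: 49.5
```

```bash
python3 - <<'E'
from h import *
s,R=st();w=nose(s)
E
```

```text
t 31.83 p [ 623.9 -157.2  210.9] F [-0.08 -0.47 -2.27] M [-1.2   0.43  0.04] w 49.5
R [[0.267, 0.016, 0.964], [0.811, 0.536, -0.233], [-0.52, 0.844, 0.13]] q [-0.671  0.711  0.126  1.503  0.929  0.801]
nose hop x 86.7 y -0.2 z 147.4 incl 7.5 head -13.6
```

Emit:
play_rows(
  commands=[
    [-1,0.5,-0.8,-0.1,0],
    [-1,0.5,-0.8,-0.1,0],
    [-1,0.5,-0.8,-0.1,0],
    [-1,0,0,0,0],
    [-1,0,0,0,0],
    [-1,0,0,0,0],
    [-1,0,0,0,0],
    [-1,0,0,0,0],
    [-1,0,0,0,0],
    [-1,0,0,0,0],
  ],
)

```text
time: 32.67
ee_pos: [623.9, -157.2, 208.1]
eef_rot: [1.418, 0.547, 1.253]
contact_force: [0.3, -0.0, -1.9]
gripper_width: 49.1
```

```bash
python3 - <<'E'
from h import *
s,R=st();w=nose(s)
E
```

```text
t 32.67 p [ 623.9 -157.2  208.1] F [ 0.34 -0.01 -1.92] M [-1.21  0.49 -0.02] w 49.1
R [[0.267, 0.016, 0.964], [0.811, 0.536, -0.233], [-0.52, 0.844, 0.13]] q [-0.671  0.714  0.124  1.498  0.929  0.801]
nose hop x 86.8 y -0.3 z 144.6 incl 7.5 head -13.6
```

Emit:
play_rows(
  commands=[
    [-1,0.5,-0.8,-0.1,0],
    [-1,0.5,-0.8,-0.1,0],
    [-1,0.5,-0.8,-0.1,0],
    [-1,0,0,0,0],
    [-1,0,0,0,0],
    [-1,0,0,0,0],
    [-1,0,0,0,0],
    [-1,0,0,0,0],
    [-1,0,0,0,0],
    [-1,0,0,0,0],
  ],
)

```text
time: 33.5
ee_pos: [624.0, -157.2, 205.3]
eef_rot: [1.418, 0.547, 1.253]
contact_force: [0.5, 0.0, -2.4]
gripper_width: 49.2
```

```bash
python3 - <<'E'
from h import *
s,R=st();w=nose(s)
E
```

```text
t 33.50 p [ 624.  -157.2  205.3] F [ 0.52  0.04 -2.42] M [-1.22  0.41  0.02] w 49.2
R [[0.267, 0.016, 0.964], [0.811, 0.536, -0.233], [-0.52, 0.844, 0.13]] q [-0.671  0.716  0.121  1.493  0.929  0.801]
nose hop x 86.9 y -0.3 z 141.8 incl 7.5 head -13.6
```

Emit:
play_rows(
  commands=[
    [-1,0.5,-0.8,-0.1,0],
    [-1,0.5,-0.8,-0.1,0],
    [-1,0.5,-0.8,-0.1,0],
    [-1,0,0,0,0],
    [-1,0,0,0,0],
    [-1,0,0,0,0],
    [-1,0,0,0,0],
    [-1,0,0,0,0],
    [-1,0,0,0,0],
    [-1,0,0,0,0],
  ],
)

```text
time: 34.33
ee_pos: [624.1, -157.2, 202.4]
eef_rot: [1.418, 0.547, 1.253]
contact_force: [-0.5, -1.1, -2.4]
gripper_width: 48.7
```

```bash
python3 - <<'E'
from h import *
s,R=st();w=nose(s)
im=manip.capture("scene");crop(im,230,150,340,250,6,"s11.png")
E
```

```text
t 34.33 p [ 624.1 -157.2  202.4] F [-0.47 -1.12 -2.45] M [-1.28  0.5   0.02] w 48.7
R [[0.267, 0.016, 0.964], [0.811, 0.536, -0.233], [-0.52, 0.844, 0.13]] q [-0.671  0.718  0.119  1.488  0.929  0.801]
nose hop x 86.9 y -0.2 z 139.0 incl 7.5 head -13.6
```

View pics/s11.png

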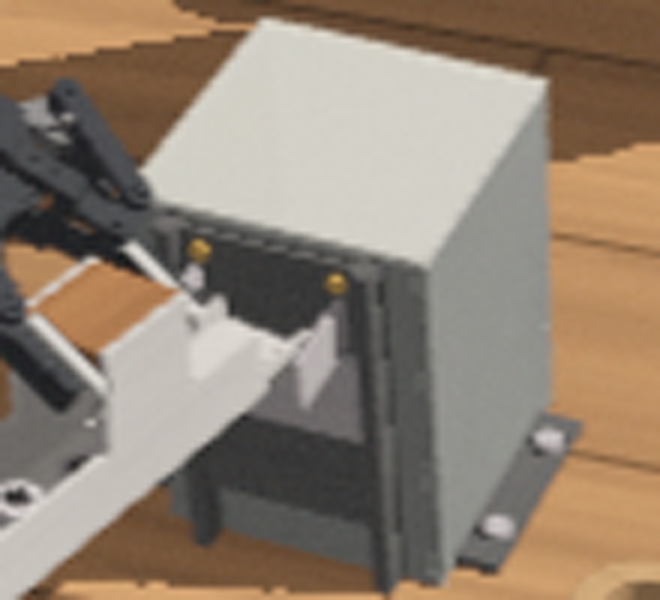

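Emit:
play_rows(
  commands=[
    [-1,0.5,-0.8,-0.1,0],
    [-1,0.5,-0.8,-0.1,0],
    [-1,0.5,-0.8,-0.1,0],
    [-1,0.5,-0.8,-0.1,0],
    [-1,0,0,0,0],
    [-1,0,0,0,0],
    [-1,0,0,0,0],
    [-1,0,0,0,0],
    [-1,0,0,0,0],
    [-1,0,0,0,0],
  ],
)

```text
time: 35.22
ee_pos: [624.2, -157.2, 198.7]
eef_rot: [1.418, 0.547, 1.253]
contact_force: [0.2, -1.4, -0.7]
gripper_width: 48.9
```

```bash
python3 - <<'E'
from h import *
s,R=st();w=nose(s)
im=manip.capture("scene");crop(im,230,150,340,250,6,"s12.png")
E
```

```text
t 35.22 p [ 624.2 -157.2  198.7] F [ 0.19 -1.43 -0.68] M [-0.88  0.46 -0.06] w 48.9
R [[0.267, 0.016, 0.964], [0.811, 0.536, -0.233], [-0.52, 0.844, 0.13]] q [-0.671  0.722  0.116  1.482  0.929  0.801]
nose hop x 87.1 y -0.2 z 135.2 incl 7.5 head -13.6
```

View pics/s12.png

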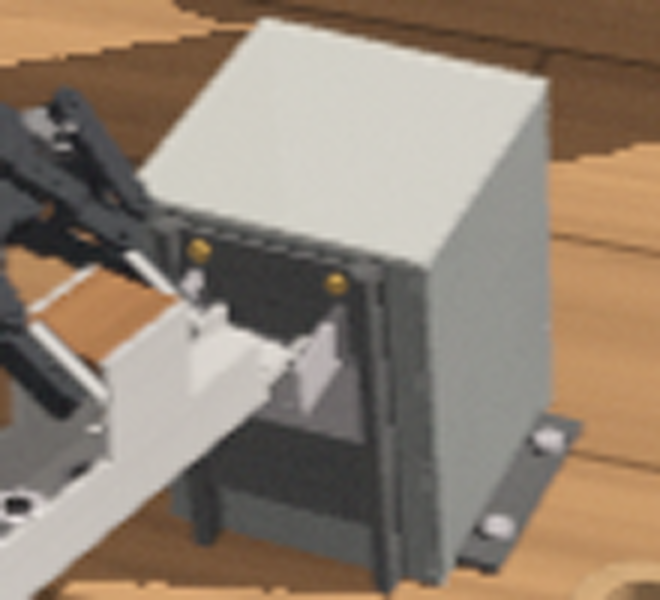

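Emit:
play_rows(
  commands=[
    [-1,1,-1.6,-0.2,0],
    [-1,1,-1.6,-0.2,0],
    [-1,1,-1.6,-0.3,0],
    [-1,1,-1.6,-0.2,0],
    [-1,1,-1.6,-0.3,0],
    [-1,1,-1.6,-0.2,0],
    [-1,1,-1.6,-0.3,0],
    [-1,1,-1.6,-0.2,0],
    [-1,1,-1.6,-0.3,0],
    [-1,0.5,-0.9,-0.1,0],
  ],
)

```text
time: 36.1
ee_pos: [624.3, -157.1, 180.2]
eef_rot: [1.418, 0.547, 1.253]
contact_force: [-0.4, -1.2, 1.4]
gripper_width: 49.6
```

```bash
python3 - <<'E'
from h import *
s,R=st();w=nose(s)
im=manip.capture("scene");crop(im,230,150,340,250,6,"s13.png");cv2.imwrite("pics/raw13.png",im)
E
```

```text
t 36.10 p [ 624.3 -157.1  180.2] F [-0.39 -1.23  1.38] M [-0.63  0.53  0.01] w 49.6
R [[0.267, 0.016, 0.964], [0.811, 0.536, -0.234], [-0.52, 0.844, 0.13]] q [-0.671  0.738  0.1    1.45   0.93   0.801]
nose hop x 87.1 y -0.2 z 116.8 incl 7.5 head -13.6
```

View pics/s13.png

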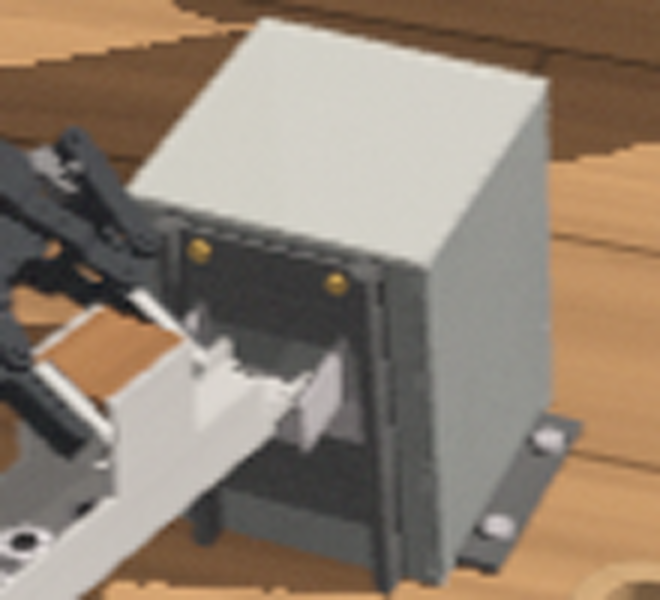

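```bash
python3 - <<'E'
from h import *
s=manip.observe();R=Rn.from_euler("xyz",s["eef_rot"]).as_matrix()
n=20;p=s["ee_pos"].copy();Rc=R
n0=s["ee_pos"]+R@NT; n1=hop((87,0,115.2))
for i in range(1,n+1):
    Rn_=R@Rn.from_euler("x",-1.6*i,degrees=True).as_matrix()
    pn=n0+(n1-n0)*i/n-Rn_@NT
    v=Rc.T@(pn-p);print([round(float(a),1) for a in v]+[-1.6]);p=pn;Rc=Rn_
X=Rc[:,2];print(np.degrees(np.arcsin(X[2])),np.degrees(np.arctan2(X[1],X[0])),p)
E
```

```text
[0.0, 2.8, -1.6, -1.6]
[0.0, 2.8, -1.6, -1.6]
[0.0, 2.8, -1.6, -1.6]
[0.0, 2.8, -1.6, -1.6]
[0.0, 2.8, -1.6, -1.6]
[0.0, 2.8, -1.6, -1.6]
[0.0, 2.8, -1.6, -1.6]
[0.0, 2.8, -1.6, -1.6]
[0.0, 2.8, -1.6, -1.6]
[0.0, 2.8, -1.6, -1.6]
[0.0, 2.8, -1.7, -1.6]
[0.0, 2.8, -1.7, -1.6]
[0.0, 2.8, -1.7, -1.6]
[0.0, 2.8, -1.7, -1.6]
[0.0, 2.8, -1.7, -1.6]
[0.0, 2.8, -1.7, -1.6]
[0.0, 2.9, -1.7, -1.6]
[0.0, 2.9, -1.7, -1.6]
[0.0, 2.9, -1.7, -1.6]
[0.0, 2.9, -1.7, -1.6]
33.886220166508565 5.9390369734025725 [ 580.76331083 -121.19378711  212.20393463]
```

Emit:
play_rows(
  commands=[
    [-1,0,2.8,-1.6,-1.6],
    [-1,0,2.8,-1.6,-1.6],
    [-1,0,2.8,-1.6,-1.6],
    [-1,0,2.8,-1.6,-1.6],
    [-1,0,2.8,-1.6,-1.6],
    [-1,0,2.8,-1.6,-1.6],
    [-1,0,2.8,-1.6,-1.6],
    [-1,0,2.8,-1.6,-1.6],
    [-1,0,2.8,-1.6,-1.6],
    [-1,0,2.8,-1.6,-1.6],
  ],
)

```text
time: 36.98
ee_pos: [606.2, -138.6, 200.0]
eef_rot: [1.137, 0.546, 1.253]
contact_force: [1.3, -0.7, 1.4]
gripper_width: 49.1
```

```bash
python3 - <<'E'
from h import *
s,R=st();w=nose(s)
E
```

```text
t 36.98 p [ 606.2 -138.6  200. ] F [ 1.26 -0.73  1.41] M [-0.45  0.39 -0.17] w 49.1
R [[0.267, -0.252, 0.93], [0.812, 0.579, -0.076], [-0.52, 0.775, 0.359]] q [-0.666  0.673  0.031  1.44   0.932  0.527]
nose hop x 87.7 y -0.4 z 116.5 incl 21.1 head -4.7
```

Emit:
play_rows(
  commands=[
    [-1,0,2.8,-1.7,-1.6],
    [-1,0,2.8,-1.7,-1.6],
    [-1,0,2.8,-1.7,-1.6],
    [-1,0,2.8,-1.7,-1.6],
    [-1,0,2.8,-1.7,-1.6],
    [-1,0,2.7,-1.7,-1.6],
    [-1,0,2.8,-1.7,-1.6],
    [-1,0,2.8,-1.7,-1.6],
    [-1,0,2.8,-1.8,-1.6],
    [-1,0,2.8,-1.8,-1.6],
  ],
)

```text
time: 37.82
ee_pos: [580.6, -122.2, 212.3]
eef_rot: [0.858, 0.547, 1.253]
contact_force: [0.5, -0.1, 1.9]
gripper_width: 49.2
```

```bash
python3 - <<'E'
from h import *
s,R=st();w=nose(s)
im=manip.capture("scene");crop(im,220,110,350,250,5,"s14.png");im=manip.capture("top");crop(im,350,200,470,320,5,"t14.png")
E
```

```text
t 37.82 p [ 580.6 -122.2  212.3] F [ 0.5  -0.08  1.88] M [-0.58  0.35 -0.16] w 49.2
R [[0.267, -0.498, 0.825], [0.812, 0.578, 0.087], [-0.52, 0.646, 0.559]] q [-0.671  0.612 -0.049  1.427  0.93   0.241]
nose hop x 87.1 y -1.1 z 115.2 incl 34.0 head 6.0
```

View pics/s14.png

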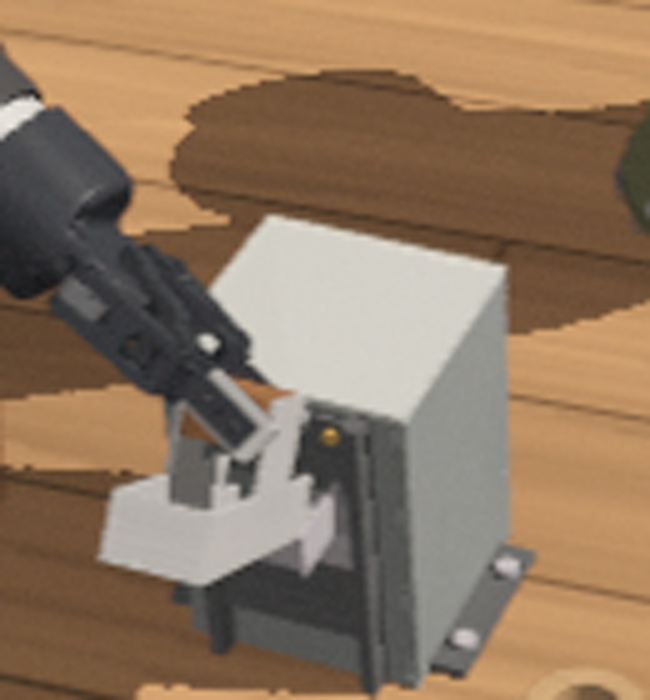

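View pics/t14.png

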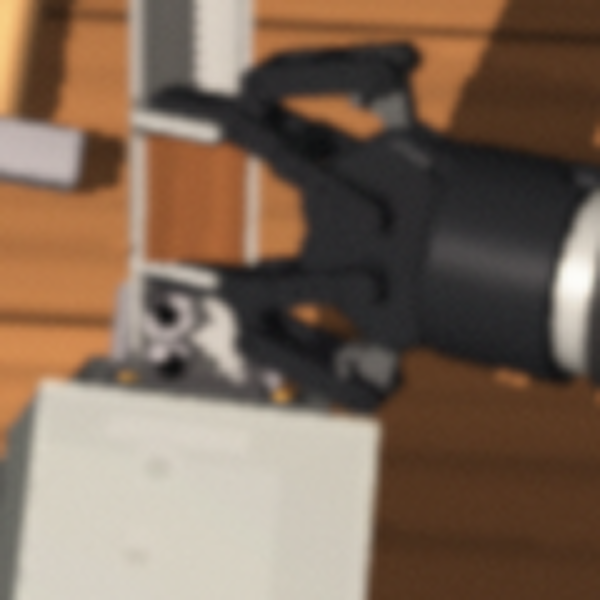

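Emit:
play_rows(
  commands=[
    [-1,0,0,0,0],
    [-1,0,0,0,0],
    [-1,0,0,0,0],
    [-1,0,0,0,0],
    [-1,0,0,0,0],
    [-1,0,0,0,0],
    [-1,0,0,0,0],
    [-1,0,0,0,0],
    [-1,0,0,0,0],
    [-1,0,0,0,0],
  ],
)

```text
time: 38.75
ee_pos: [580.5, -122.5, 211.9]
eef_rot: [0.86, 0.547, 1.253]
contact_force: [-1.6, 0.3, 2.9]
gripper_width: 49.3
```

```bash
python3 - <<'E'
from h import *
s,R=st();w=nose(s)
im=manip.capture("top");crop(im,350,190,470,320,5,"t15.png")
E
```

```text
t 38.75 p [ 580.5 -122.5  211.9] F [-1.58  0.34  2.92] M [-0.27  0.71  0.22] w 49.3
R [[0.267, -0.497, 0.826], [0.811, 0.578, 0.086], [-0.52, 0.647, 0.557]] q [-0.671  0.612 -0.048  1.427  0.929  0.243]
nose hop x 86.9 y -1.3 z 115.0 incl 33.9 head 5.9
```

View pics/t15.png

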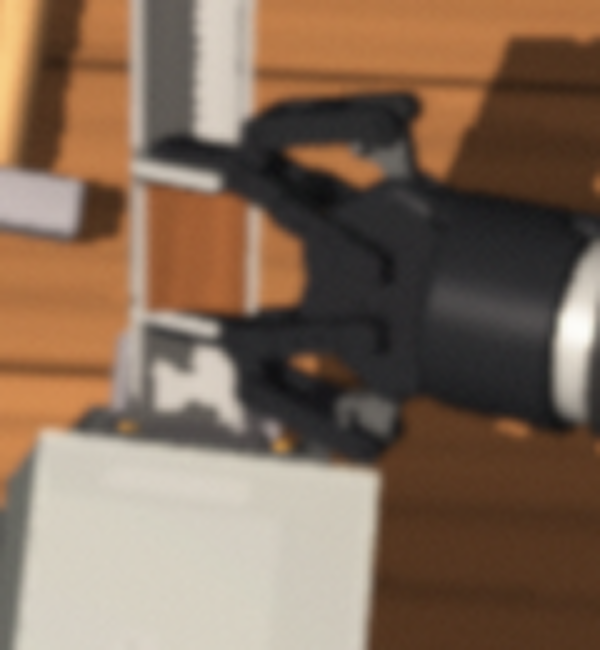

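Emit:
play_rows(
  commands=[
    [-1,0,0.9,-0.5,-0.5],
    [-1,0,0.9,-0.5,-0.5],
    [-1,0,0.9,-0.5,-0.5],
    [-1,0,0.9,-0.5,-0.5],
    [-1,0,0.9,-0.5,-0.5],
    [-1,0,0.9,-0.5,-0.5],
    [-1,0,0,0,0],
    [-1,0,0,0,0],
    [-1,0,0,0,0],
    [-1,0,0,0,0],
  ],
)

```text
time: 39.63
ee_pos: [575.6, -119.9, 213.8]
eef_rot: [0.806, 0.547, 1.253]
contact_force: [1.4, -0.6, 2.2]
gripper_width: 49.4
```

```bash
python3 - <<'E'
from h import *
s,R=st();w=nose(s)
im=manip.capture("top");crop(im,350,180,470,330,5,"t16.png");im=manip.capture("scene");crop(im,220,110,350,250,5,"s16.png")
E
```

```text
t 39.63 p [ 575.6 -119.9  213.8] F [ 1.42 -0.61  2.18] M [-0.68  0.41 -0.07] w 49.4
R [[0.267, -0.54, 0.798], [0.811, 0.573, 0.116], [-0.52, 0.616, 0.591]] q [-0.673  0.601 -0.063  1.424  0.928  0.188]
nose hop x 87.2 y -1.6 z 115.0 incl 36.2 head 8.3
```

View pics/t16.png

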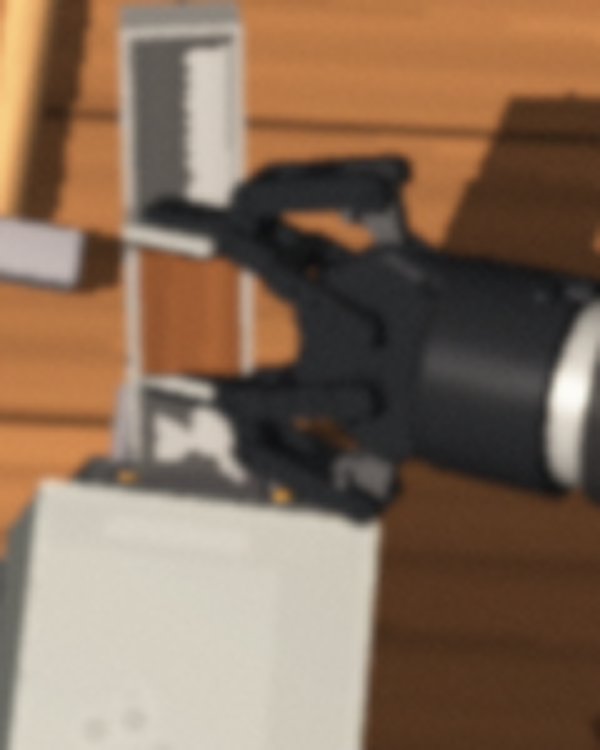

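View pics/s16.png

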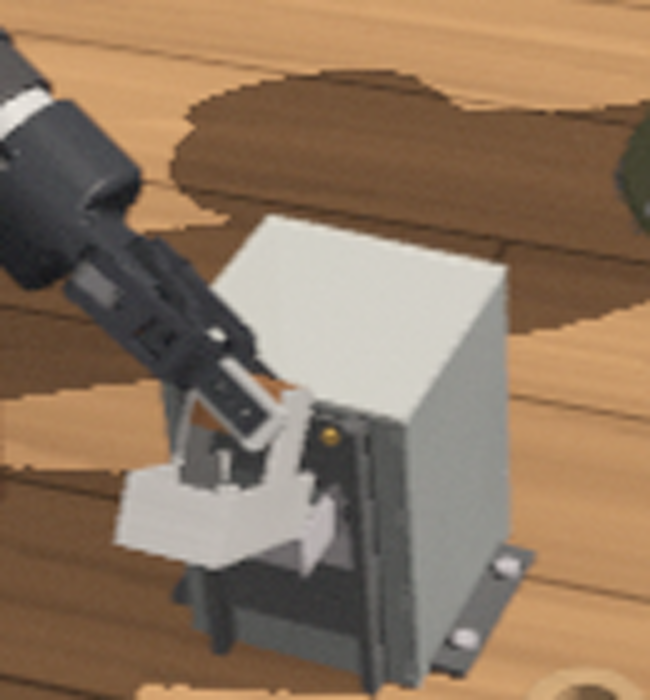

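```bash
python3 - <<'E'
from h import *
s,R=st()
R=rows((3,0,6),0,1,R);R=rows((5,4,9),5,9,R)
E
```

```text
t 39.73 p [ 575.5 -119.9  213.7] F [ 0.74 -1.73  2.32] M [-0.63  0.32 -0.05] w 49.1
R [[0.267, -0.54, 0.798], [0.811, 0.573, 0.116], [-0.52, 0.616, 0.591]] q [-0.673  0.602 -0.063  1.424  0.928  0.188]
[-2.0, 2.0, 6.0, 0]
[-0.0, 5.0, 10.0, 5]
[-0.0, 6.0, 9.0, 5]
[-0.0, 7.0, 9.0, 5]
[-0.0, 7.0, 8.0, 5]
[-0.0, 8.0, 7.0, 5]
[-0.0, 9.0, 7.0, 5]
[-0.0, 9.0, 6.0, 5]
[-0.0, 10.0, 5.0, 5]
[-0.0, 10.0, 4.0, 5]
```

Emit:
play_rows(
  commands=[
    [-1,-1.7,1.6,3.5,0],
    [-1,-3,3,6,0],
    [-1,-3.4,3.3,7,0],
    [-1,-3.4,3.3,7,0],
    [-1,-3.4,3.3,7,0],
    [-1,-3.4,3.3,7,0],
    [-1,-3.4,3.3,8,0],
    [-1,-3.4,3.3,8,0],
    [-1,-3.4,3.3,8,0],
    [-1,-3.4,3.3,8,0],
  ],
)

```text
time: 40.57
ee_pos: [606.1, -119.7, 291.4]
eef_rot: [0.807, 0.547, 1.253]
contact_force: [0.2, 0.2, -1.9]
gripper_width: 49.2
```

```bash
python3 - <<'E'
from h import *
s,R=st();nose(s);lev(R)
im=manip.capture("top");crop(im,340,180,470,330,5,"t17.png")
print(np.array([626,206,50])-s["ee_pos"])
R=rows((4,28,3),5.5,8,R);lev(R);rows((4,30,3),0,1,R)
E
```

```text
t 40.57 p [ 606.1 -119.7  291.4] F [ 0.25  0.21 -1.94] M [-1.09  0.43 -0.09] w 49.2
R [[0.267, -0.54, 0.798], [0.811, 0.573, 0.116], [-0.52, 0.617, 0.591]] q [-0.643  0.576  0.088  1.566  0.943  0.231]
nose hop x 117.7 y 1.2 z 192.6 incl 36.2 head 8.3
az 71.8 beta 58.6 turn-to-level 43.8
[  19.87678961  325.73811977 -241.37358082]
[22.0, 16.0, 8.0, 5.5]
[22.0, 16.0, 7.0, 5.5]
[22.0, 17.0, 5.0, 5.5]
[22.0, 17.0, 3.0, 5.5]
[22.0, 18.0, 2.0, 5.5]
[22.0, 18.0, 0.0, 5.5]
[22.0, 18.0, -2.0, 5.5]
[22.0, 17.0, -3.0, 5.5]
az 71.8 beta 58.6 turn-to-level -0.2
[24.0, 18.0, -6.0, 0]
```

View pics/t17.png

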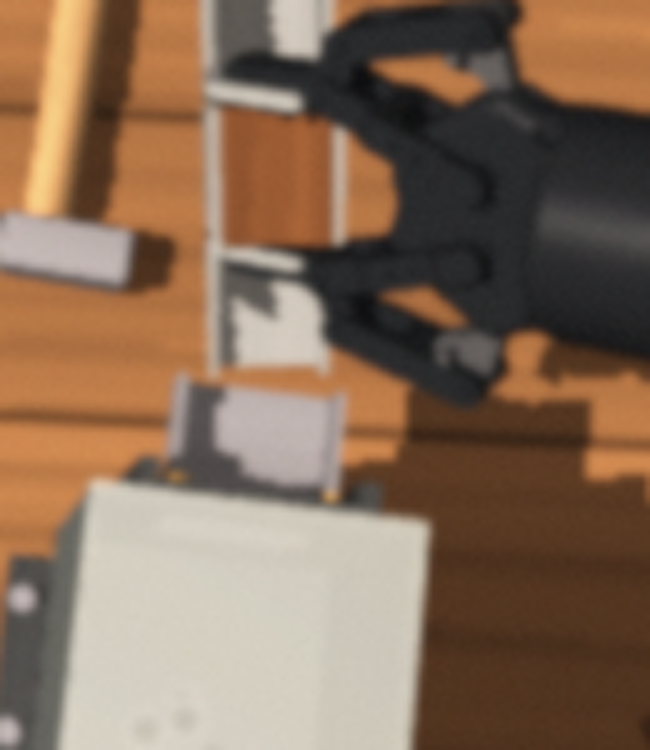

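Emit:
play_rows(
  commands=[
    [-1,12,8,4,5.5],
    [-1,22,16,7,5.5],
    [-1,22,17,5,5.5],
    [-1,22,17,3,5.5],
    [-1,22,18,2,5.5],
    [-1,22,18,0,5.5],
    [-1,22,18,-2,5.5],
    [-1,22,17,-3,5.5],
    [-1,22,18,-6,0],
    [-1,22,18,-6,0],
  ],
)

```text
time: 41.45
ee_pos: [641.6, 147.5, 321.2]
eef_rot: [1.573, 0.547, 1.253]
contact_force: [0.2, -0.5, -1.7]
gripper_width: 49.5
```

```bash
python3 - <<'E'
from h import *
s,R=st();nose(s);lev(R)
d=np.array([626,206,75])-s["ee_pos"];print(d);sh(d/10);sh(d/8);sh((0,0,-5))
E
```

```text
t 41.45 p [641.6 147.5 321.2] F [ 0.16 -0.54 -1.74] M [-1.15  0.33  0.  ] w 49.5
R [[0.266, 0.165, 0.95], [0.811, 0.494, -0.313], [-0.52, 0.854, -0.002]] q [-0.215  0.249 -0.298  0.858  1.015  1.768]
nose hop x 70.5 y 314.9 z 271.0 incl -0.1 head -18.3
az 71.8 beta 58.6 turn-to-level -0.1
[ -15.57481301   58.53864486 -246.15618901]
[ -1.5574813    5.85386449 -24.6156189 ] -> [17.1, -18.4, -3.3] |25.3|
[ -1.94685163   7.31733061 -30.76952363] -> [21.4, -23.0, -4.1] |31.7|
(0, 0, -5) -> [2.6, -4.3, 0.0] |5.0|
```

Emit:
play_rows(
  commands=[
    [-1,12,-13,-3,0],
    [-1,20,-22,-4,0],
    [-1,20,-22,-4,0],
    [-1,20,-22,-4,0],
    [-1,20,-22,-4,0],
    [-1,20,-22,-4,0],
    [-1,20,-22,-4,0],
    [-1,19,-20,-3,0],
    [-1,13,-13,-2,0],
    [-1,7,-6,-1,0],
  ],
)

```text
time: 42.28
ee_pos: [623.6, 204.8, 71.5]
eef_rot: [1.578, 0.549, 1.256]
contact_force: [-0.9, -0.0, -2.5]
gripper_width: 49.2
```

```bash
python3 - <<'E'
from h import *
s,R=st();nose(s);lev(R)
im=manip.capture("scene");crop(im,330,180,500,330,4.5,"s18.png");im=manip.capture("top");crop(im,160,150,330,320,4,"t18.png")
E
```

```text
t 42.28 p [623.6 204.8  71.5] F [-0.88 -0.03 -2.55] M [-1.12  0.41 -0.  ] w 49.2
R [[0.264, 0.168, 0.95], [0.811, 0.494, -0.313], [-0.522, 0.853, -0.006]] q [-0.118  0.499 -0.649  0.114  0.991  1.942]
nose hop x 47.5 y 370.4 z 21.8 incl -0.4 head -18.2
az 72.0 beta 58.5 turn-to-level -0.4
```

View pics/s18.png

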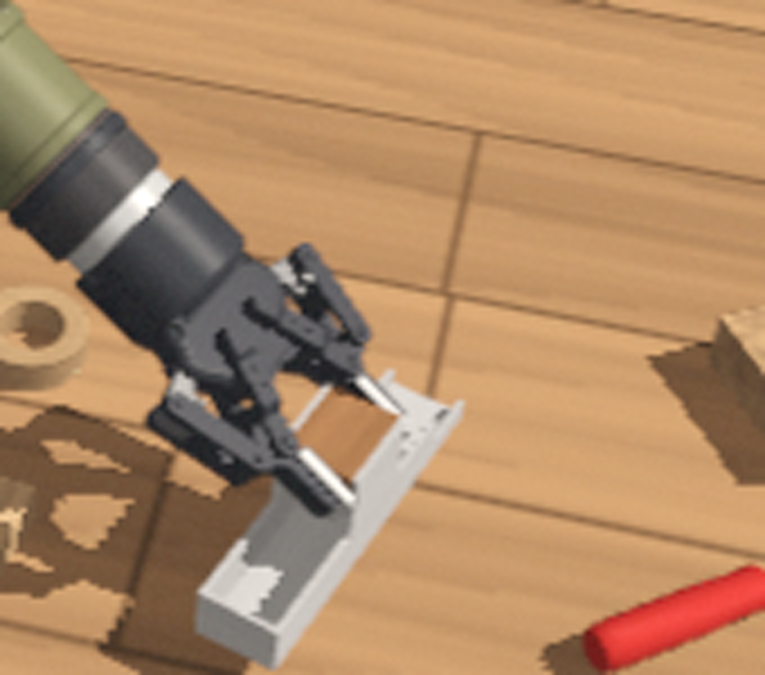

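View pics/t18.png

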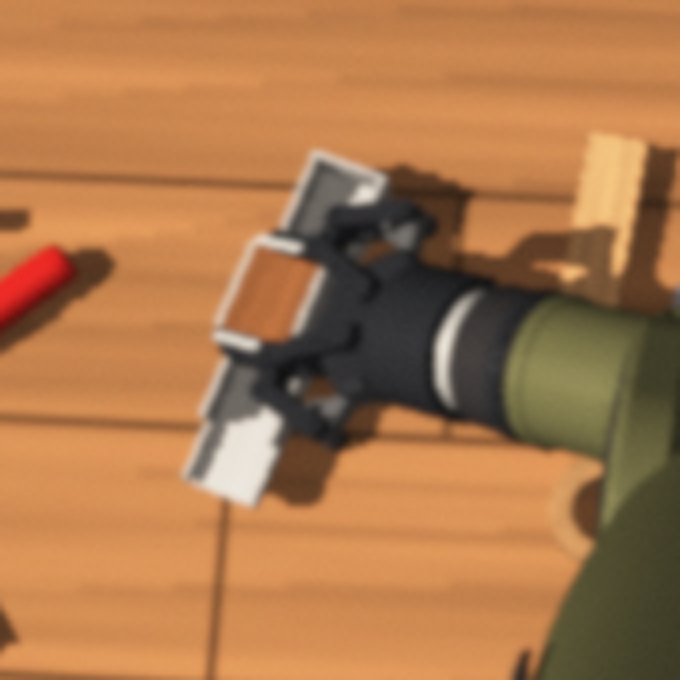

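Emit:
play_rows(
  commands=[
    [-1,1.5,-2.4,0,0.4],
    [-1,1.5,-2.4,0,0],
    [-1,1.5,-2.4,0,0],
    [-1,1.5,-2.4,0,0],
    [-1,1.5,-2.4,0,0],
    [-1,1.5,-2.4,0,0],
    [-1,1,-1.7,0,0],
    [-1,0.5,-0.8,0,0],
    [-1,0.4,-0.6,0,0],
    [-1,0,0,0,0],
  ],
)

```text
time: 43.22
ee_pos: [625.7, 204.5, 54.0]
eef_rot: [1.58, 0.547, 1.253]
contact_force: [0.2, 0.5, -2.4]
gripper_width: 49.3
```

```bash
python3 - <<'E'
from h import *
s,R=st();nose(s);lev(R)
E
```

```text
t 43.22 p [625.7 204.5  54. ] F [ 0.16  0.48 -2.36] M [-1.1   0.33 -0.03] w 49.3
R [[0.267, 0.171, 0.949], [0.811, 0.491, -0.317], [-0.52, 0.854, -0.008]] q [-0.119  0.532 -0.654  0.07   0.992  1.949]
nose hop x 49.5 y 370.8 z 4.4 incl -0.4 head -18.5
az 71.8 beta 58.6 turn-to-level -0.5
```

Emit:
play_rows(
  commands=[
    [-1,0.5,-0.8,0,-0.5],
    [-1,0.5,-0.8,0,0],
    [-1,0.5,-0.8,0,0],
    [-1,0.4,-0.6,0,0],
    [-1,0.3,-0.5,0,0],
    [-1,0,0,0,0],
    [-1,0,0,0,0],
    [-1,0,0,0,0],
    [-1,0,0,0,0],
    [-1,0,0,0,0],
  ],
)

```text
time: 44.05
ee_pos: [625.8, 204.6, 50.3]
eef_rot: [1.571, 0.547, 1.253]
contact_force: [-1.0, -0.7, -0.2]
gripper_width: 48.9
```

```bash
python3 - <<'E'
from h import *
s,R=st();nose(s);lev(R)
E
```

```text
t 44.05 p [625.8 204.6  50.3] F [-1.01 -0.69 -0.17] M [-0.72  0.47  0.09] w 48.9
R [[0.267, 0.162, 0.95], [0.811, 0.494, -0.312], [-0.52, 0.854, 0.0]] q [-0.118  0.54  -0.656  0.061  0.992  1.941]
nose hop x 50.0 y 370.3 z -0.2 incl 0.0 head -18.2
az 71.8 beta 58.7 turn-to-level 0.0
```

Emit:
play_rows(
  commands=[
    [0.25,0,0,0,0],
    [0.35,0,0,0,0],
    [0.45,0,0,0,0],
    [0.6,0,0,0,0],
    [0.8,0,0,0,0],
    [1,0,0,0,0],
    [1,0,0,0,0],
    [1,0,0,0,0],
    [1,0,0,0,0],
    [1,0,0,0,0],
  ],
)

```text
time: 44.88
ee_pos: [625.8, 204.5, 50.1]
eef_rot: [1.571, 0.547, 1.253]
contact_force: [-0.6, 0.5, -0.5]
gripper_width: 85.5
```

Emit:
play_rows(
  commands=[
    [1,-5,0,0,0],
    [1,-8,0,0,0],
    [1,-12,0,0,0],
    [1,-15,0,0,0],
    [1,-15,0,0,0],
    [1,-15,0,0,0],
    [1,-15,0,0,0],
    [1,-15,0,0,0],
    [1,-10,0,0,0],
    [1,-5,0,0,0],
  ],
)

```text
time: 45.72
ee_pos: [595.5, 109.8, 110.9]
eef_rot: [1.57, 0.547, 1.251]
contact_force: [0.6, -0.2, 0.2]
gripper_width: 85.6
```

```bash
python3 - <<'E'
from h import *
s,R=st()
cv2.imwrite("pics/w20.png",manip.capture("wrist"));im=manip.capture("top");crop(im,160,150,420,345,3,"t20.png");im=manip.capture("scene");crop(im,160,130,480,370,2.4,"s20.png")
E
```

```text
t 45.72 p [595.5 109.8 110.9] F [ 0.64 -0.17  0.17] M [-0.82  0.24  0.01] w 85.6
R [[0.268, 0.162, 0.95], [0.811, 0.494, -0.314], [-0.52, 0.854, 0.001]] q [-0.303  0.459 -0.558  0.526  1.023  1.601]
```

View pics/w20.png

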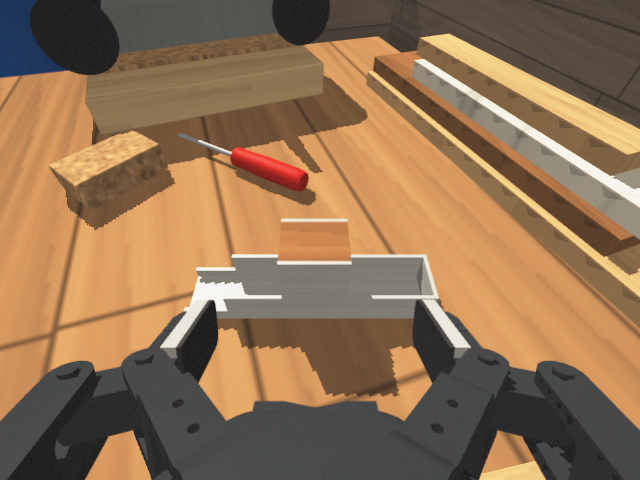

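View pics/t20.png

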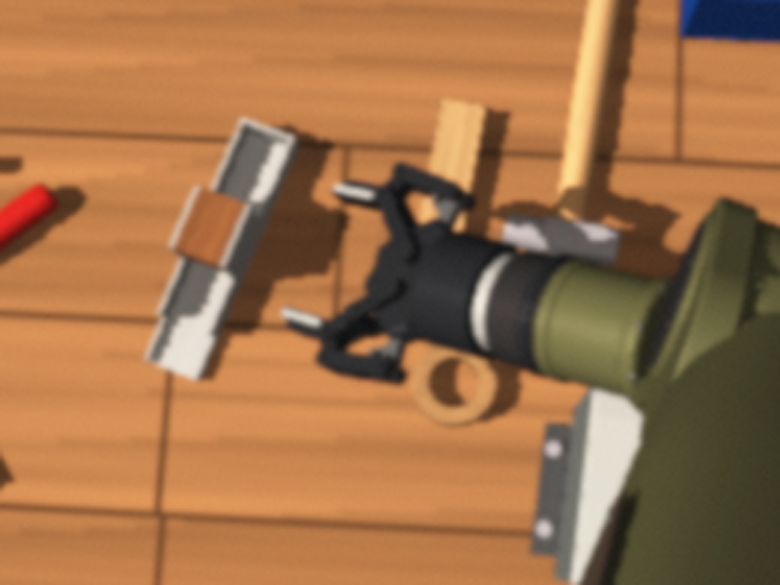

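View pics/s20.png

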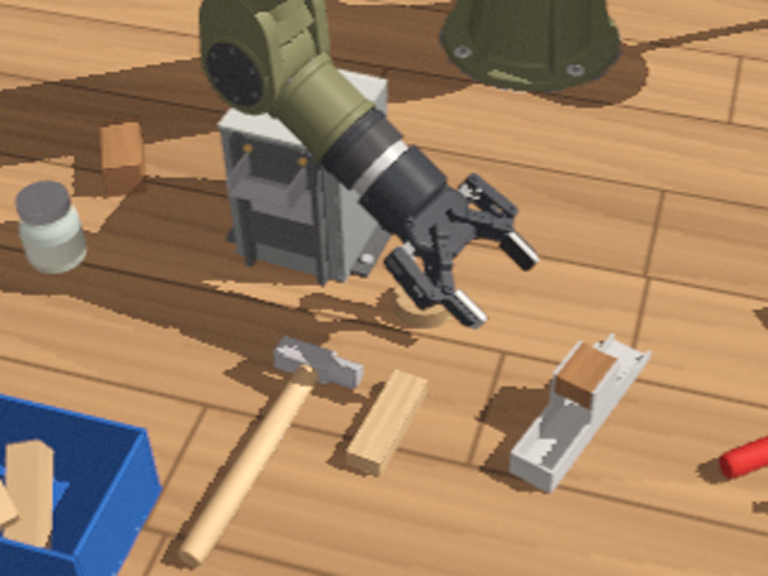

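Emit:
play_rows(
  commands=[
    [1,-8,13,0,0],
    [1,-12,20,0,0],
    [1,-12,20,5,0],
    [1,-12,20,10,0],
    [1,-5,25,12,0],
    [1,5,25,12,0],
    [1,5,25,12,0],
    [1,5,25,10,0],
    [1,2,12,5,0],
    [1,0,0,0,0],
  ],
)

```text
time: 46.7
ee_pos: [680.7, 157.8, 286.8]
eef_rot: [1.565, 0.546, 1.253]
contact_force: [-0.9, 0.1, 0.5]
gripper_width: 85.6
```

```bash
python3 - <<'E'
from h import *
s,R=st()
im=manip.capture("top");crop(im,320,235,460,365,5,"t21.png");im=manip.capture("scene");crop(im,220,130,350,260,5,"s21.png")
E
```

```text
t 46.70 p [680.7 157.8 286.8] F [-0.92  0.11  0.52] M [-0.79  0.26 -0.02] w 85.6
R [[0.267, 0.157, 0.951], [0.812, 0.495, -0.31], [-0.519, 0.855, 0.005]] q [-0.185  0.33  -0.276  0.751  1.01   1.817]
```

View pics/t21.png

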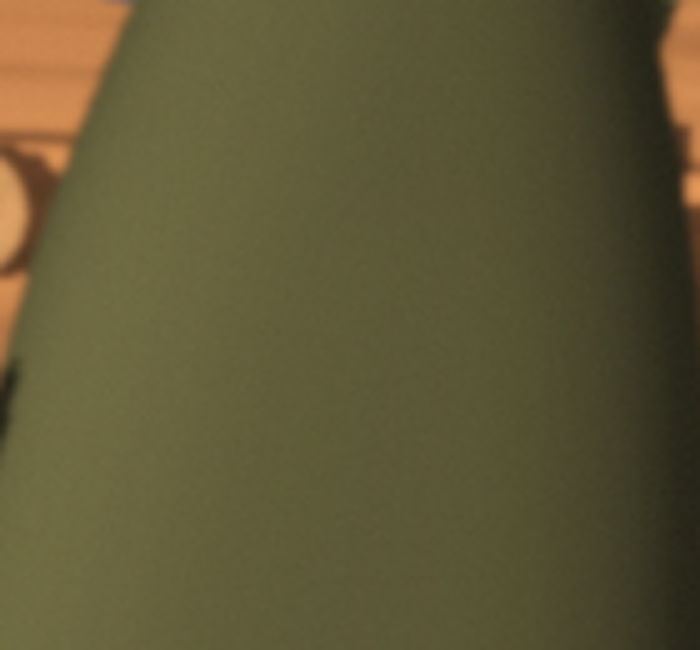

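View pics/s21.png

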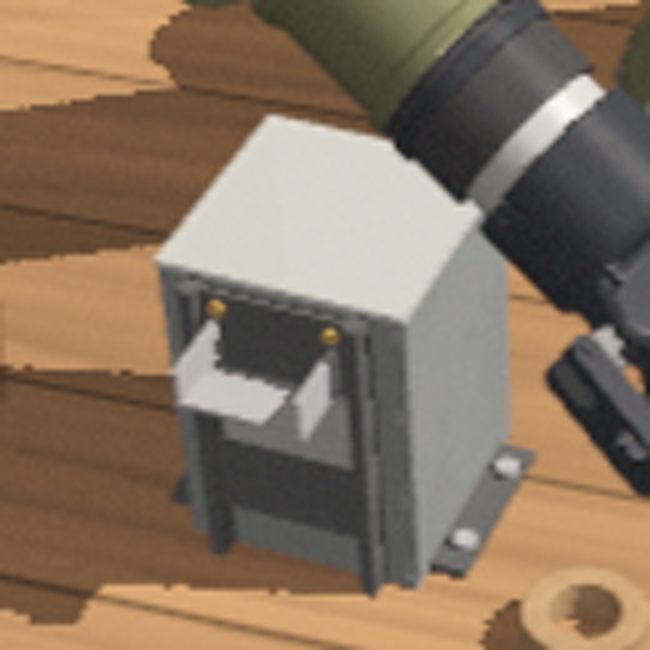

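Emit:
play_rows(
  commands=[
    [1,16,13,-5,0],
    [1,20,18,-8,0],
    [1,20,18,-8,0],
    [1,20,18,-8,0],
    [1,20,18,-8,0],
    [1,20,18,-8,0],
    [1,20,18,-8,0],
    [1,20,18,-8,0],
    [1,15,13,-6,0],
    [1,5,4,-2,0],
  ],
)

```text
time: 47.63
ee_pos: [684.4, 399.0, 324.2]
eef_rot: [1.573, 0.548, 1.256]
contact_force: [-0.2, -0.2, -0.5]
gripper_width: 85.8
```

```bash
python3 - <<'E'
from h import *
s,R=st()
im=manip.capture("top");cv2.imwrite("pics/t22.png",im);crop(im,340,250,440,360,6,"t22c.png");crop(im,190,170,290,300,5,"t22d.png")
im=manip.capture("scene");crop(im,370,200,480,320,5,"s22.png")
E
```

```text
t 47.63 p [684.4 399.  324.2] F [-0.22 -0.19 -0.47] M [-0.79  0.23 -0.01] w 85.8
R [[0.264, 0.163, 0.951], [0.811, 0.495, -0.311], [-0.521, 0.853, -0.002]] q [ 0.215  0.237 -0.376  0.267  0.828  2.416]
```

View pics/t22.png

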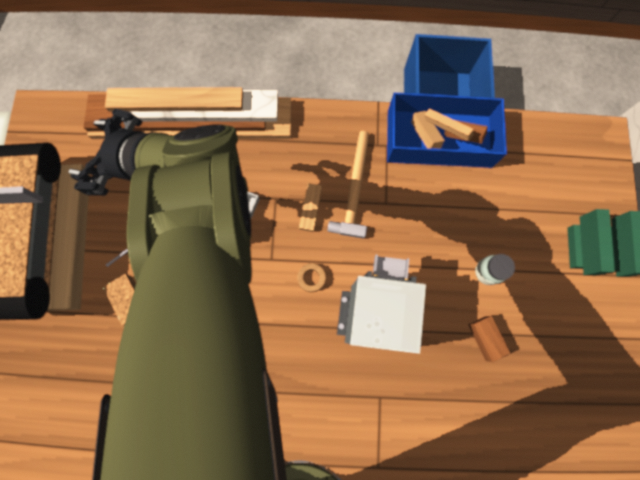

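View pics/t22c.png

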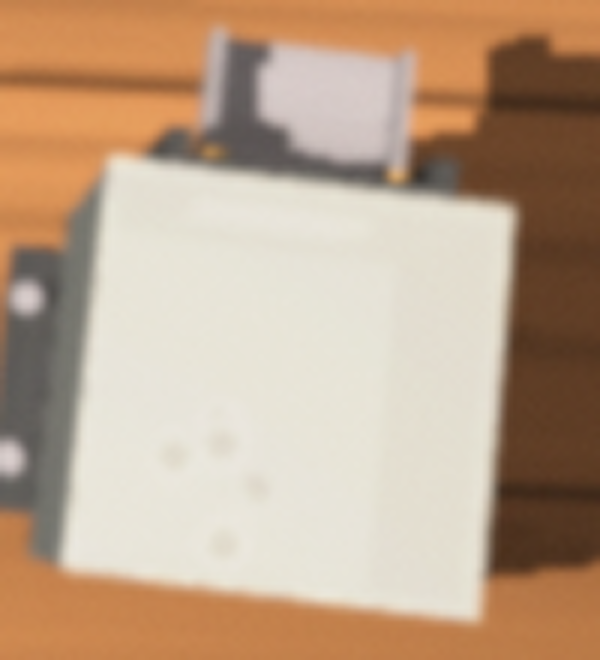

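View pics/s22.png

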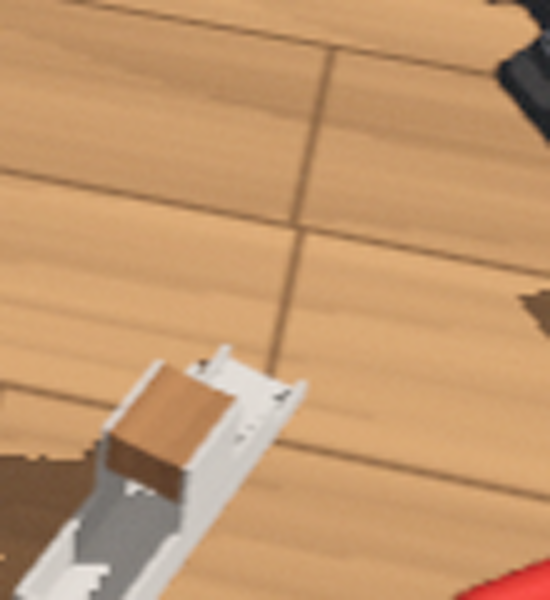

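```bash
python3 - <<'E'
import cv2,numpy as np
im=cv2.imread("pics/t22.png")[270:356,345:428]
g=cv2.resize(im,None,fx=7,fy=7,interpolation=cv2.INTER_CUBIC).astype(float)
g=np.clip((g-190)*5,0,255).astype(np.uint8);cv2.imwrite("pics/t22e.png",g)
E
```

```text
(no output)
```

View pics/t22e.png

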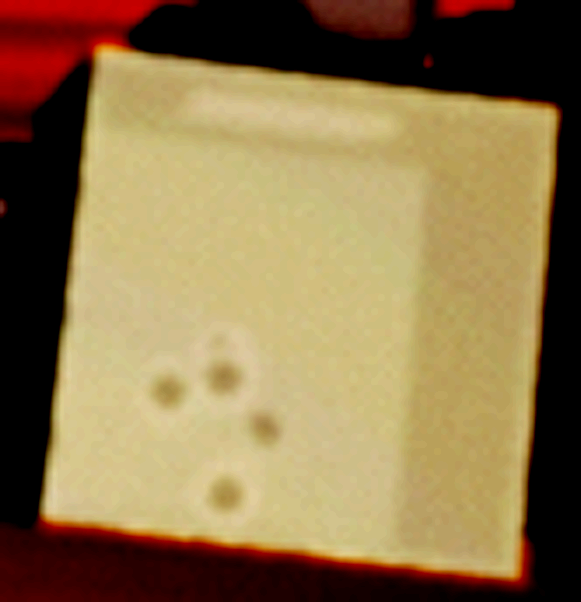

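```bash
python3 -c "
from cell import manip
print(manip.close_job())"
```

```text
the job is handed in; nothing more can be done
None
```

I tipped the nuts into the hopper, set the empty chute down flat and right way up, let go, and handed the job in with the arm clear after about 48 s. My count of the nuts in the hopper is not fully certain (see the checks).

**How it was done**
- **Tilting the tool:** The moves can only turn the tool about its own pointing axis, so I first drove the arm against its joint limits to tilt the tool 59° from vertical, sideways. A turn of the tool then pitches the chute.
- **Gripping:** The first pinch jammed about 18° out of line with the grip. I opened the fingers and pushed the chute on the bench until it lined up. It then closed squarely at 49 mm.
- **Pouring:** I felt the sill with the nose at about 137 mm and pressed the gate down about 21–22 mm, with about 4 N on it. I then tipped the chute from 8° to 36°.
- **Setting down:** The chute went back onto the bench beside its original spot. It now lies about 100 mm further out and turned about 18°.

**Last checks**
- **Chute:** empty in the overhead, scene and wrist views, and flat on the bench.
- **Gate:** it sprang back up. The tray is empty, and I saw no nuts on the bench.
- **Nuts in the hopper:** through the cover I see four clearly. A fainter fifth ring overlaps one of them.
- **Weight:** this check was inconclusive. The force reading fell by roughly five nuts' weight once, but later readings came back close to the loaded value. The moment reading stayed lower.
- **Sill height:** the cameras put the sill at about 144 mm, but touch gave about 137 mm, so I used touch.
- **Contacts:** I felt no hard contact with the hopper, and the other things look unmoved.

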